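# Pack slide boxes into the transport case under its hold-down panel

### The job

Pull the slide cabinet's drawer all the way out to its stop, then pack every slide box that is in it into the grey transport case, one box per slot, pushed fully home. Then tilt the white hold-down panel through the case's top opening and settle it flat on the ledges, centred so that both of its ends lie under the metal lips, and push the empty drawer fully shut again. Leave everything else on the table where it is.

Things in the scene. Friction and masses are not known exactly. Their poses are not given: they have to be found in the camera images.
- cab: White slide cabinet, 240 x 270 x 95 mm high (x, y, z), fixed. Origin: centre of its underside. Its one wooden-fronted drawer slides out along the cabinet's own -x. The drawer is inside 195 mm long (x) and 228 mm wide (y); above the table its floor lies 22 mm, its side walls' tops 73 mm, its front's top 81 mm.
- cab_drawer0 (a joint): Travel of the drawer in m: 0 shut, 0.166 fully out at its stop. It slides stiffly (about 1 N) and stays where it is left.
- cab_drawer0_handle (a point): Middle of the drawer's steel bar handle: a horizontal round bar 11 mm in diameter and 120 mm long, parallel to the cabinet's y axis, 35 mm in front of the drawer front, 57 mm above the table. It moves with the drawer.
- slides0: Closed yellow plastic slide box, 80 x 24 x 40 mm (x, y, z), 50 to 100 g, standing on its long edge side by side with the others in the drawer's front half, at least 20 mm of room on either side of it. Origin: centre of its underside; x along its length. Three or four of the slide boxes are present; which ones varies.
- slides1: Closed red plastic slide box, 80 x 24 x 40 mm (x, y, z), 50 to 100 g, standing on its long edge side by side with the others in the drawer's front half, at least 20 mm of room on either side of it. Origin: centre of its underside; x along its length. Three or four of the slide boxes are present; which ones varies.
- slides2: Closed green plastic slide box, 80 x 24 x 40 mm (x, y, z), 50 to 100 g, standing on its long edge side by side with the others in the drawer's front half, at least 20 mm of room on either side of it. Origin: centre of its underside; x along its length. Three or four of the slide boxes are present; which ones varies.
- slides3: Closed orange plastic slide box, 80 x 24 x 40 mm (x, y, z), 50 to 100 g, standing on its long edge side by side with the others in the drawer's front half, at least 20 mm of room on either side of it. Origin: centre of its underside; x along its length. Three or four of the slide boxes are present; which ones varies.
- case: Grey open-topped transport case, 244 x 138 x 77 mm high, fixed. Origin: centre of its underside; x along its length. A white comb inside makes four slots in two rows. At each end an aluminium lip reaches 24 mm inward at the top (underside 72, top 77 mm above the table). The opening between the lips is 184 mm long; under them it is 232 mm from end wall to end wall; both 126 mm wide.
- slot0 (a point): Centre of the floor of one slot of the case, 10 mm above the table: where the underside centre of a slide box lies when home. The slot is 86 mm long in the case's x, 27 mm wide in its y and 24 mm deep; its side walls leave the middle 46 mm of the slot's length open for fingers. Any box may go in any slot, either way round.
- slot1 (a point): Centre of the floor of one slot of the case, 10 mm above the table: where the underside centre of a slide box lies when home. The slot is 86 mm long in the case's x, 27 mm wide in its y and 24 mm deep; its side walls leave the middle 46 mm of the slot's length open for fingers. Any box may go in any slot, either way round.
- slot2 (a point): Centre of the floor of one slot of the case, 10 mm above the table: where the underside centre of a slide box lies when home. The slot is 86 mm long in the case's x, 27 mm wide in its y and 24 mm deep; its side walls leave the middle 46 mm of the slot's length open for fingers. Any box may go in any slot, either way round.
- slot3 (a point): Centre of the floor of one slot of the case, 10 mm above the table: where the underside centre of a slide box lies when home. The slot is 86 mm long in the case's x, 27 mm wide in its y and 24 mm deep; its side walls leave the middle 46 mm of the slot's length open for fingers. Any box may go in any slot, either way round.
- seat (a point): Middle of the panel's seat, 56 mm above the table, where the panel's underside centre lies when settled and centred. Axes as the case. Ledges at both ends of the case, 28 mm long in x (48 mm at the corners), carry the panel at this height; 16 mm stay free between ledge and lip. The boxes' tops end 6 mm below.
- panel: White rigid plate 200 x 120 x 5 mm, 0.14 to 0.28 kg, at the start flat on the table, handle up. 16 mm longer than the opening between the lips: one end must go under a lip at a slant first. Origin: centre of its underside; x along its length. On its middle a black upright handle rib 14 mm thick (x), 60 mm wide (y), top 41 mm above the underside. Either way round is right.
- panel_grip (a point): Point in the middle of the panel's handle rib, 30 mm above the panel's underside.
- spray: White plastic bottle, 64 mm in diameter, 170 mm high; leave alone. Origin: underside centre.
- oil: Small amber jar, 34 mm in diameter, 60 mm high; leave alone. Origin: underside centre.
- carton: Red carton 85 x 120 x 50 mm; leave alone. Origin: underside centre.
- beaker: Green glass beaker, 64 mm in diameter, 80 mm high; leave alone. Origin: underside centre.
- counter: Black hand tally counter 50 x 70 x 31 mm; leave alone. Origin: underside centre.
There are look-alikes about, which are no part of the job. What is meant by the panel is not pink, and is the larger of those in its own colour.

How it is judged:
On the way, in this order (a step that is already met when the one before it is completed fails the run):
1. the drawer is pulled out to its stop (value of joint cab_drawer0 above 0.158 m), for 0.2 s.
2. every slide box is home in a slot of the case (((horizontal distance between slides0 and slot0 below 0.006 m and z of slides0 in the frame of slot0 between -0.004 and 0.004 m) or (horizontal distance between slides0 and slot1 below 0.006 m and z of slides0 in the frame of slot1 between -0.004 and 0.004 m) or (horizontal distance between slides0 and slot2 below 0.006 m and z of slides0 in the frame of slot2 between -0.004 and 0.004 m) or (horizontal distance between slides0 and slot3 below 0.006 m and z of slides0 in the frame of slot3 between -0.004 and 0.004 m)) and angle between the x axis of each of slides0, slides1, slides2, slides3 and the x axis of case, either way round below 0.08 rad and angle between each of slides0, slides1, slides2, slides3's own z axis and vertical below 0.08 rad and ((horizontal distance between slides1 and slot0 below 0.006 m and z of slides1 in the frame of slot0 between -0.004 and 0.004 m) or (horizontal distance between slides1 and slot1 below 0.006 m and z of slides1 in the frame of slot1 between -0.004 and 0.004 m) or (horizontal distance between slides1 and slot2 below 0.006 m and z of slides1 in the frame of slot2 between -0.004 and 0.004 m) or (horizontal distance between slides1 and slot3 below 0.006 m and z of slides1 in the frame of slot3 between -0.004 and 0.004 m)) and ((horizontal distance between slides2 and slot0 below 0.006 m and z of slides2 in the frame of slot0 between -0.004 and 0.004 m) or (horizontal distance between slides2 and slot1 below 0.006 m and z of slides2 in the frame of slot1 between -0.004 and 0.004 m) or (horizontal distance between slides2 and slot2 below 0.006 m and z of slides2 in the frame of slot2 between -0.004 and 0.004 m) or (horizontal distance between slides2 and slot3 below 0.006 m and z of slides2 in the frame of slot3 between -0.004 and 0.004 m)) and ((horizontal distance between slides3 and slot0 below 0.006 m and z of slides3 in the frame of slot0 between -0.004 and 0.004 m) or (horizontal distance between slides3 and slot1 below 0.006 m and z of slides3 in the frame of slot1 between -0.004 and 0.004 m) or (horizontal distance between slides3 and slot2 below 0.006 m and z of slides3 in the frame of slot2 between -0.004 and 0.004 m) or (horizontal distance between slides3 and slot3 below 0.006 m and z of slides3 in the frame of slot3 between -0.004 and 0.004 m))), for 0.2 s.
At the end, for the whole second after the job is handed in: Each box present is home in a slot (6 mm sideways, 4 mm in height, 0.08 rad); the panel is flat on the ledges (3 mm, 0.03 rad), in line (0.08 rad), centred within 6 mm lengthwise and 8 mm across, both ends under the lips; drawer shut to 10 mm; all at rest (all of step 2 and x of panel in the frame of seat between -0.006 and 0.006 m and y of panel in the frame of seat between -0.008 and 0.008 m and z of panel in the frame of seat between -0.003 and 0.003 m and angle between panel's own z axis and vertical below 0.03 rad and angle between the x axis of panel and the x axis of case, either way round below 0.08 rad and linear speed of each of panel, slides0, slides1, slides2, slides3 below 0.02 m/s and value of joint cab_drawer0 below 0.01 m); the robot touches nothing.
It fails at once if a bystander (bottle, jar, carton, beaker or counter) is moved more than 30 mm (distance of any of spray, oil, carton, beaker, counter from where it was at the start of the episode above 0.03 m).
Of slides0, slides1, slides2, slides3 only 3 to 4 are there at a start; the rules pass over those that are not, and their reading is None.
At some moment in a run one of panel may be knocked a few centimetres aside while the robot is not near it.
It also fails if it takes over 208 s, if anything falls off the work surface, if the arm or the gripper's body presses on something with over 40 N, if the wrist force passes 120 N, or if a joint passes its speed limit or range.

### The arm

A 6-joint arm with a two-finger parallel gripper is mounted at the origin on the work surface. World frame = base frame: x ahead of the robot, y to its left, z up, the work surface at z = 0. Lengths are in m, angles in rad, forces in N, time in s.
With the tool pointing down it reaches from about 0.25 to 0.775 m from the base axis. Payload 4 kg.
Tool frame: the origin (TCP) lies midway between the tips of the shut fingers; the grasp point (between the pads) lies 19 mm behind it; y points along the fingers, x is the direction in which the jaws open and shut, and the axes are right-handed (so a half turn about y gives the same grasp; the last joint's range is limited). The gripper opens to 94 mm and grips with 3 to 60 N. Pads are 16 mm wide; open, the fingers measure 119 mm over their backs; the gripper's body (75 mm by 177 mm) begins 78 mm behind the grasp point.
Start: joints at [-1.35, 0.087, 1.371, -0, 1.684, -0.103], TCP at [0.175, -0.521, 0.206] pointing down, gripper open.
Joint ranges: [-3.1, 3.1], [-0.76, 2.03], [0.27, 2.55], [-1.08, 4.22], [0.17, 2.65], [-2.57, 2.57]. Speed limits (rad/s): [2.79, 2.79, 3.14, 3.14, 3.14, 3.14].

### API

Orientations are given as [roll, pitch, yaw] about the fixed x, y, z axes, in that order (R = Rz(yaw) Ry(pitch) Rx(roll)).
In Python, from bench import robot, snapshot, camera_info, ticket gives the robot as it stands.
- The arm moves only by the shell command python3 -m creep 'ROWS'. ROWS is JSON, a list of rows, each an object with "slide": the shift along the tool's x, y, z in mm, a list of three; "roll": the turn about the tool's y in degrees; "grip": the closure, from 0 (fully open) to 1 (shut). In form: [{"slide": [x, y, z], "roll": roll, "grip": grip}, ...]. A call has 1 to 20 rows; each row is the pose to reach, as a shift and turn from the pose commanded when the call began, along the tool's axes at that moment; what a row does not reach only later rows make up. A row lasts 1/12 s, in which the tool goes at most 41.7 mm and 7.16 degrees, less where a joint would pass 70% of its speed; a pose out of reach is approached as far as the arm can. A call with a gripper value outside its range is refused whole. The fingers move at their own pace and stop on an object; the grip force is fixed at half the most. Time passes only in rows, so rows that repeat a pose let the fingers close. It gives the time, the measured TCP pose, the force and the opening at its end, in the units of the state.
- robot.get_obs(): the state, without advancing time (a new reading comes with each control period).
- snapshot(name): name is "scene" or "top"; returns the picture (420x560x3 uint8, red, green, blue); there is no depth.
- camera_info(name): a dict with "fx", "fy", "cx", "cy" (pixels), "dist" ([k1, k2, p1, p2, k3] as OpenCV has them; the pictures are not rectified), "cam_to_world" (4x4, takes a point from camera to world coordinates). Camera axes: x right, y down, z forward; pixel columns grow to the right and rows downward; lengths in m; the calibration is good to about 2 mm. A picture is of the moment at which its call begins. camera_info takes no time and is no camera call.
- ticket.close_job(): hands the job in, once; it reports no verdict.
The state is a dict: "time": time; "joint_positions": joint angles; "qvel": joint speeds; "joint_torque": joint torques, N m; "tool_pos": TCP position; "ee_rot": TCP orientation; "wrist_force": force on the tool from outside, world axes, zero at the start; "wrist_torque": the same for the moment, N m; "width": finger opening in m.
Only numpy, scipy, OpenCV 4.12 (cv2) and the standard library are available. Lean on these libraries where they do the work, as an engineer would, in place of code of your own. Each camera call takes 0.05 s, during which the arm holds its last target.

## Working session

There is one attempt and no reset: what is moved stays moved. The work goes in short steps, Python scripts to look and compute and a shell command to move; the robot and the scene stay as the last step left them, time stands still between calls to the robot, and variables do not carry over. Pictures are saved under pics/ and viewed, and the job is handed in when it is done.

```bash
ls; mkdir -p pics; python3 - <<'E'
from bench import robot, snapshot, camera_info
import cv2,json
o=robot.get_obs(); print({k:(v if isinstance(v,float) else [round(float(x),3) for x in v] if hasattr(v,'__len__') else v) for k,v in o.items()})
for n in ("scene","top"):
    cv2.imwrite(f"pics/{n}0.png",snapshot(n)[:,:,::-1]); c=camera_info(n); print(n,c)
E
```

```text
pics
{'time': 0.0, 'joint_positions': [-1.35, 0.088, 1.372, -0.0, 1.684, -0.103], 'qvel': [-0.001, 0.0, 0.001, -0.0, -0.001, -0.001], 'joint_torque': [-0.001, -34.018, -30.243, 0.072, 0.033, -0.0], 'tool_pos': [0.175, -0.521, 0.204], 'ee_rot': [-1.571, 0.002, -1.247], 'wrist_force': [0.097, -0.521, 0.98], 'wrist_torque': [0.026, 0.037, -0.02], 'width': 0.09396617697184946}
scene {'fx': 380.1487988834076, 'fy': 380.1487988834076, 'cx': 276.110504230189, 'cy': 212.14025266105148, 'dist': array([-0.08215324,  0.        ,  0.        ,  0.        ,  0.        ]), 'cam_to_world': array([[ 0.01558889,  0.55271399, -0.8332252 ,  1.3576318 ],
       [ 0.99977942,  0.0031138 ,  0.02077049, -0.04877367],
       [ 0.01407464, -0.8333652 , -0.55254353,  0.59876609],
       [ 0.        ,  0.        ,  0.        ,  1.        ]])}
top {'fx': 434.0876397050267, 'fy': 434.0876397050267, 'cx': 284.323829228918, 'cy': 216.44997004203952, 'dist': array([-0.09301227,  0.        ,  0.        ,  0.        ,  0.        ]), 'cam_to_world': array([[ 0.0066623 , -0.99015999,  0.13978129,  0.36694776],
       [-0.99997482, -0.00693824, -0.00148689, -0.0515799 ],
       [ 0.0024421 , -0.13976787, -0.99018129,  1.09738452],
       [ 0.        ,  0.        ,  0.        ,  1.        ]])}
```

View pics/scene0.png

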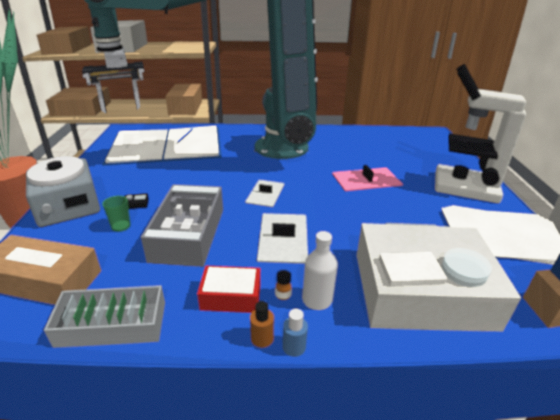

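View pics/top0.png

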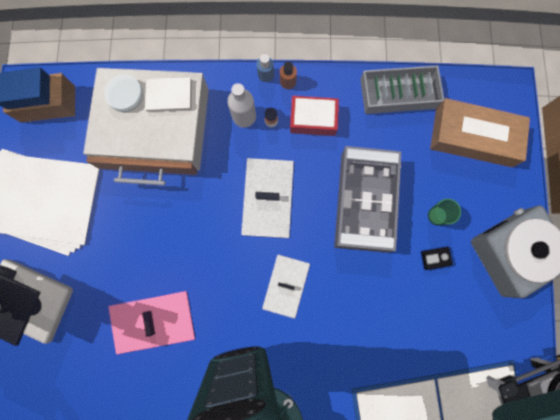

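```bash
cat > h.py <<'E'
import numpy as np, cv2
from bench import robot, snapshot, camera_info
from scipy.spatial.transform import Rotation as R
def K(c): return np.array([[c['fx'],0,c['cx']],[0,c['fy'],c['cy']],[0,0,1.]])
def ray(n,px):
    c=camera_info(n); p=cv2.undistortPoints(np.array(px,float).reshape(-1,1,2),K(c),c['dist']).reshape(-1,2)
    T=c['cam_to_world']; d=np.c_[p,np.ones(len(p))]@T[:3,:3].T
    return T[:3,3],d/np.linalg.norm(d,axis=1)[:,None]
def plane(n,px,z):
    o,d=ray(n,px); return o+d*((z-o[2])/d[:,2])[:,None]
def tri(ps,pt):
    o1,d1=ray('scene',ps);o2,d2=ray('top',pt);out=[]
    for a,b in zip(d1,d2):
        s=np.linalg.lstsq(np.c_[a,-b],o2-o1,rcond=None)[0]; p=o1+a*s[0];q=o2+b*s[1]; out.append(np.r_[(p+q)/2,np.linalg.norm(p-q)])
    return np.array(out)
def proj(n,P):
    c=camera_info(n);T=np.linalg.inv(c['cam_to_world'])
    return cv2.projectPoints(np.array(P,float).reshape(-1,1,3),cv2.Rodrigues(T[:3,:3])[0],T[:3,3],K(c),c['dist'])[0].reshape(-1,2)
def crop(n,name,x0,y0,x1,y1,s,img=None):
    im=snapshot(n) if img is None else img
    cv2.imwrite(f'pics/{name}.png',cv2.resize(im[y0:y1,x0:x1,::-1],None,fx=s,fy=s,interpolation=cv2.INTER_CUBIC)); return im
def st():
    o=robot.get_obs(); print('t %.2f'%o['time'],np.round(o['tool_pos'],4),np.round(o['ee_rot'],3),'w %.4f'%o['width'],'F',np.round(o['wrist_force'],1)); return o
def togo(tgt,yaw=None):
    "slide mm + roll deg in tool axes to reach world TCP tgt"
    o=robot.get_obs(); M=R.from_euler('xyz',o['ee_rot']).as_matrix()
    print('slide mm',np.round(1000*M.T@(np.array(tgt)-o['tool_pos']),1), end=' ')
    if yaw is not None:
        # roll about tool y (down) by +a decreases yaw
        a=-(yaw-o['ee_rot'][2]); a=(a+np.pi/2)%np.pi-np.pi/2; print('roll deg %.1f (or +-180)'%np.degrees(a),'j6 %.2f'%o['joint_positions'][5])
    else: print()
E
python3 - <<'E'
from h import *
im=crop('top','tA',80,50,220,200,4); crop('top','tB',230,130,460,280,3,im)
im=crop('scene','sA',340,210,520,330,4); crop('scene','sB',130,170,330,280,4,im)
print(proj('top',[[0,0,0],[.5,0,0],[.5,.3,0]]))
E
```

```text
[[261.10435724 427.89407807]
 [263.36492504 224.80580053]
 [146.79412329 223.92135502]]
```

View pics/tA.png

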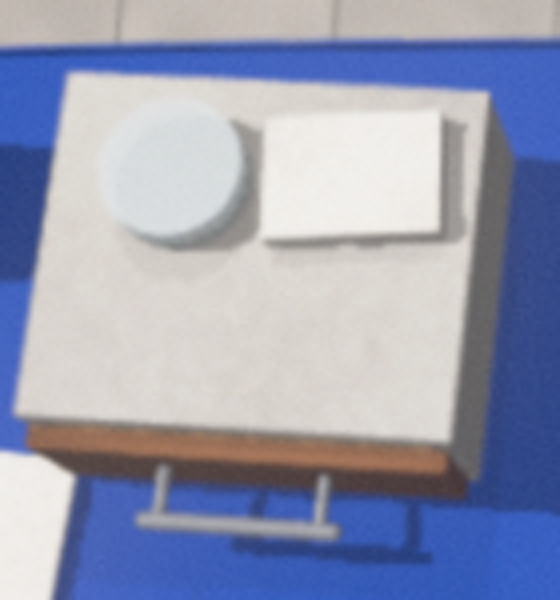

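View pics/tB.png

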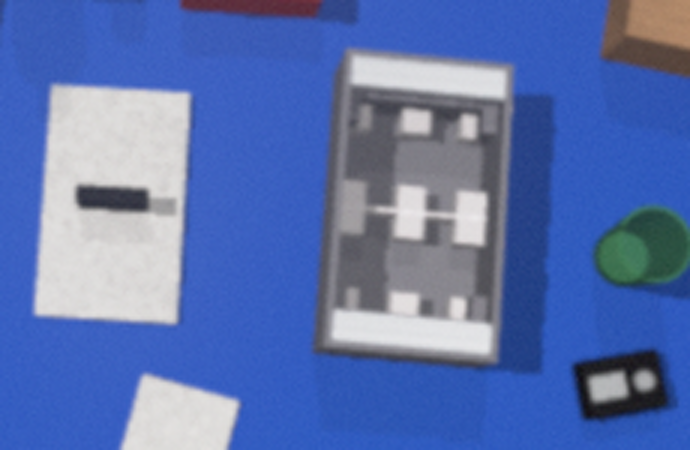

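View pics/sB.png

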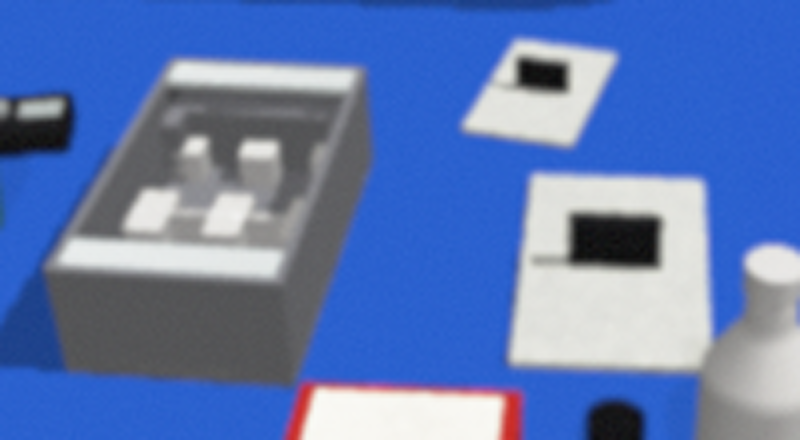

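```bash
python3 - <<'E'
from h import *
T=snapshot('top');S=snapshot('scene')
def comps(im,roi,thr,n):
    x0,y0,x1,y1=roi; c=im[y0:y1,x0:x1]; hsv=cv2.cvtColor(c,cv2.COLOR_RGB2HSV)
    m=((hsv[...,2]>thr)&(hsv[...,1]<60)).astype(np.uint8)
    for ct in cv2.findContours(m,cv2.RETR_EXTERNAL,cv2.CHAIN_APPROX_NONE)[0]:
        if cv2.contourArea(ct)>60:
            r=cv2.minAreaRect(ct); print(n,cv2.contourArea(ct),np.round(cv2.boxPoints(r)+[x0,y0],1).tolist())
comps(T,(330,140,410,260),185,'top'); comps(S,(140,180,230,265),185,'scene')
comps(T,(235,150,300,245),150,'topP'); comps(S,(250,205,325,270),150,'sceneP')
# handle from top
px=[[114,179.8],[164.8,183.2],[139.4,181.5]]
p=plane('top',px,.057);print(p, np.degrees(np.arctan2(*(p[0]-p[1])[[0,1]])))
st()
E
```

```text
top 577.0 [[340.2, 242.9], [341.8, 225.2], [394.5, 230.0], [392.8, 247.7]]
top 280.0 [[358.4, 208.3], [359.6, 191.3], [391.7, 193.5], [390.5, 210.6]]
top 421.0 [[346.3, 157.3], [347.2, 148.1], [398.7, 153.0], [397.8, 162.2]]
scene 324.0 [[144.8, 235.8], [145.3, 228.5], [200.1, 231.7], [199.7, 239.0]]
scene 87.0 [[181.0, 218.0], [192.0, 218.0], [192.0, 228.0], [181.0, 228.0]]
scene 80.5 [[162.0, 218.0], [174.0, 218.0], [174.0, 227.0], [162.0, 227.0]]
scene 197.0 [[171.9, 189.9], [172.2, 184.5], [218.1, 186.5], [217.9, 191.9]]
topP 3495.0 [[241.3, 234.6], [246.1, 157.7], [293.3, 160.6], [288.5, 237.6]]
sceneP 197.5 [[309.0, 247.0], [324.0, 247.0], [324.0, 269.0], [309.0, 269.0]]
sceneP 2165.5 [[256.9, 260.9], [258.6, 212.9], [309.4, 214.7], [307.7, 262.7]]
[[0.60286687 0.37090935 0.057     ]
 [0.59450611 0.24196568 0.057     ]
 [0.59863647 0.30602102 0.057     ]] 3.7098881117692457
t 0.30 [ 0.1749 -0.5213  0.2051] [-1.571e+00  1.000e-03 -1.247e+00] w 0.0940 F [ 0.6  0.7 -0.3]
```

```bash
python3 - <<'E'
from h import *
togo([.40,-.05,.205],-.065); togo([.599,.306,.205],-.065)
E
```

```text
slide mm [-375.2    0.4  363.3] roll deg -67.7 (or +-180) j6 -0.10
slide mm [-6.493e+02  6.000e-01  6.652e+02] roll deg -67.7 (or +-180) j6 -0.10
```

```bash
python3 -m creep '[{"slide":[-375,0,363],"roll":-68,"grip":0},{"slide":[-375,0,363],"roll":-68,"grip":0},{"slide":[-375,0,363],"roll":-68,"grip":0},{"slide":[-375,0,363],"roll":-68,"grip":0},{"slide":[-375,0,363],"roll":-68,"grip":0},{"slide":[-375,0,363],"roll":-68,"grip":0.6},{"slide":[-375,0,363],"roll":-68,"grip":0.6},{"slide":[-375,0,363],"roll":-68,"grip":0.6},{"slide":[-375,0,363],"roll":-68,"grip":0.6},{"slide":[-375,0,363],"roll":-68,"grip":0.6},{"slide":[-375,0,363],"roll":-68,"grip":0.6},{"slide":[-375,0,363],"roll":-68,"grip":0.6},{"slide":[-375,0,363],"roll":-68,"grip":0.6},{"slide":[-649,0,665],"roll":-68,"grip":0.6},{"slide":[-649,0,665],"roll":-68,"grip":0.6},{"slide":[-649,0,665],"roll":-68,"grip":0.6},{"slide":[-649,0,665],"roll":-68,"grip":0.6},{"slide":[-649,0,665],"roll":-68,"grip":0.6},{"slide":[-649,0,665],"roll":-68,"grip":0.6},{"slide":[-649,0,665],"roll":-68,"grip":0.6}]'; python3 - <<'E'
from h import *
st();togo([.599,.306,.120],-.065)
crop('top','t1',0,0,560,420,1)
E
```

```text
time: 1.97
tool_pos: [0.5428, 0.2062, 0.2053]
ee_rot: [-1.571, -0.0, -0.06]
wrist_force: [1.1, -1.5, 0.0]
width: 0.0376
t 1.97 [0.5428 0.2062 0.2053] [-1.571 -0.    -0.06 ] w 0.0376 F [ 1.1 -1.5  0. ]
slide mm [ 50.1  85.3 103. ] roll deg 0.3 (or +-180) j6 0.33
```

View pics/t1.png

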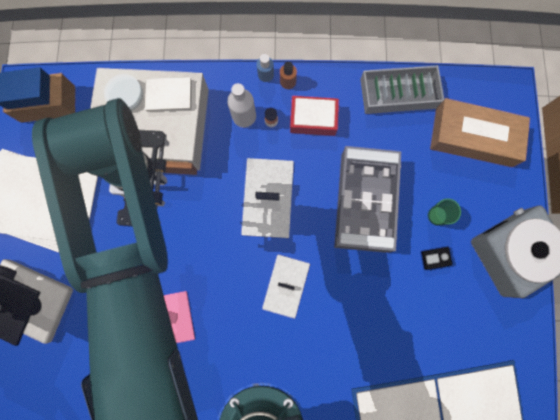

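```bash
python3 -m creep '[{"slide":[40,0,80],"roll":0,"grip":0.6},{"slide":[50,0,103],"roll":0,"grip":0.6},{"slide":[50,0,103],"roll":0,"grip":0.6},{"slide":[50,0,103],"roll":0,"grip":0.6},{"slide":[50,40,103],"roll":0,"grip":0.6},{"slide":[50,80,103],"roll":0,"grip":0.6},{"slide":[50,110,103],"roll":0,"grip":0.6},{"slide":[50,140,103],"roll":0,"grip":0.6},{"slide":[50,167,103],"roll":0,"grip":0.6},{"slide":[50,167,103],"roll":0,"grip":0.6}]'; python3 - <<'E'
from h import *
crop('top','t2',80,100,220,220,4)
E
```

```text
time: 2.85
tool_pos: [0.5934, 0.3009, 0.0307]
ee_rot: [-1.577, 0.013, -0.061]
wrist_force: [-1.0, -0.4, -1.1]
width: 0.0377
```

View pics/t2.png

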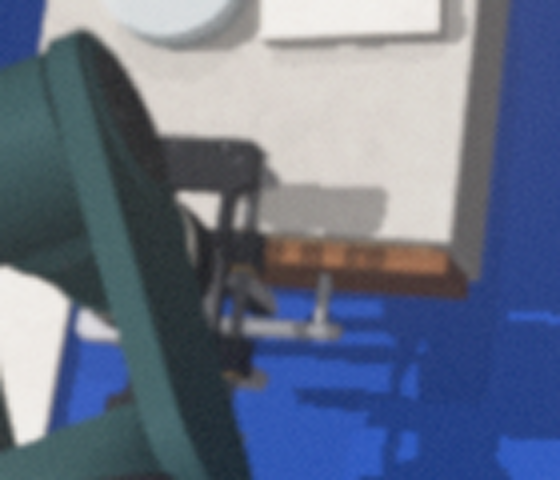

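```bash
python3 -m creep '[{"slide":[0,0,0],"roll":0,"grip":0.75},{"slide":[0,0,0],"roll":0,"grip":1},{"slide":[0,0,0],"roll":0,"grip":1},{"slide":[0,0,0],"roll":0,"grip":1},{"slide":[0,0,0],"roll":0,"grip":1},{"slide":[0,0,0],"roll":0,"grip":1}]'; python3 - <<'E'
from h import *
st(); togo(robot.get_obs()['tool_pos']+.166*np.array([-.998,.0647,0]),-.065)
E
```

```text
time: 3.4
tool_pos: [0.5995, 0.3043, 0.0408]
ee_rot: [-1.569, -0.003, -0.06]
wrist_force: [-0.7, 0.2, 4.8]
width: 0.0098
t 3.40 [0.5995 0.3043 0.0408] [-1.569 -0.003 -0.06 ] w 0.0098 F [-0.7  0.2  4.8]
slide mm [-166.    -0.6    0.8] roll deg 0.3 (or +-180) j6 0.45
```

```bash
python3 -m creep '[{"slide":[-10,0,0],"roll":0,"grip":1},{"slide":[-22,0,0],"roll":0,"grip":1},{"slide":[-36,0,0],"roll":0,"grip":1},{"slide":[-50,0,0],"roll":0,"grip":1},{"slide":[-64,0,0],"roll":0,"grip":1},{"slide":[-78,0,0],"roll":0,"grip":1},{"slide":[-92,0,1],"roll":0,"grip":1},{"slide":[-106,0,1],"roll":0,"grip":1},{"slide":[-120,0,1],"roll":0,"grip":1},{"slide":[-134,0,1],"roll":0,"grip":1},{"slide":[-146,0,1],"roll":0,"grip":1},{"slide":[-156,0,1],"roll":0,"grip":1},{"slide":[-163,0,1],"roll":0,"grip":1},{"slide":[-168,0,1],"roll":0,"grip":1},{"slide":[-169,0,1],"roll":0,"grip":1},{"slide":[-169,0,1],"roll":0,"grip":1},{"slide":[-169,0,1],"roll":0,"grip":1}]'; python3 - <<'E'
from h import *
st()
E
```

```text
time: 4.82
tool_pos: [0.4364, 0.3148, 0.0408]
ee_rot: [-1.569, -0.015, -0.061]
wrist_force: [12.9, -1.6, -1.2]
width: 0.0103
t 4.82 [0.4364 0.3148 0.0408] [-1.569 -0.015 -0.061] w 0.0103 F [12.9 -1.6 -1.2]
```

```bash
python3 -m creep '[{"slide":[0,0,0],"roll":0,"grip":1},{"slide":[0,0,0],"roll":0,"grip":1},{"slide":[2,0,0],"roll":0,"grip":0.6},{"slide":[3,0,0],"roll":0,"grip":0.6},{"slide":[3,0,0],"roll":0,"grip":0.6},{"slide":[3,0,0],"roll":0,"grip":0.6},{"slide":[3,-30,0],"roll":0,"grip":0.6},{"slide":[3,-70,0],"roll":0,"grip":0.6},{"slide":[3,-110,0],"roll":0,"grip":0.6},{"slide":[3,-150,0],"roll":0,"grip":0.6},{"slide":[3,-160,-40],"roll":0,"grip":0.6},{"slide":[3,-160,-80],"roll":0,"grip":0.6},{"slide":[-30,-160,-120],"roll":0,"grip":0.6},{"slide":[-60,-160,-160],"roll":0,"grip":0.6},{"slide":[-90,-160,-200],"roll":0,"grip":0.6},{"slide":[-110,-160,-240],"roll":0,"grip":0.6},{"slide":[-110,-160,-260],"roll":0,"grip":0.6},{"slide":[-110,-160,-260],"roll":0,"grip":0.6}]'; python3 - <<'E'
from h import *
st();T=crop('top','t3',60,50,240,290,2.5);crop('scene','s3',280,120,530,330,3);crop('top','t3f',0,0,560,420,1,T)
E
```

```text
time: 6.32
tool_pos: [0.3019, 0.0585, 0.1983]
ee_rot: [-1.573, -0.001, -0.066]
wrist_force: [0.8, 0.2, -0.2]
width: 0.0373
t 6.32 [0.3019 0.0585 0.1983] [-1.573e+00 -1.000e-03 -6.600e-02] w 0.0373 F [ 0.8  0.2 -0.2]
```

View pics/t3.png

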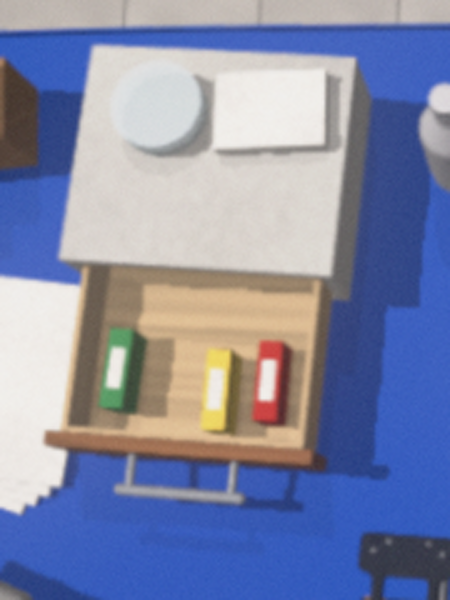

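View pics/s3.png

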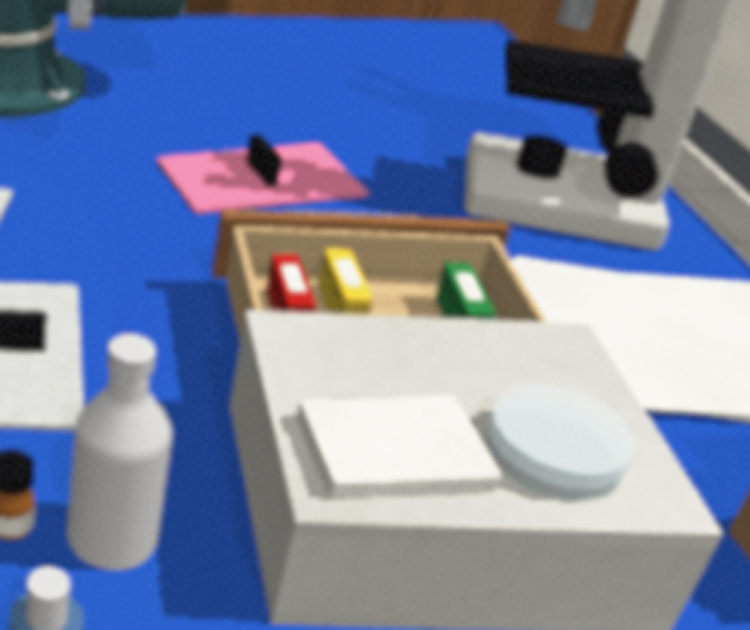

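View pics/t3f.png

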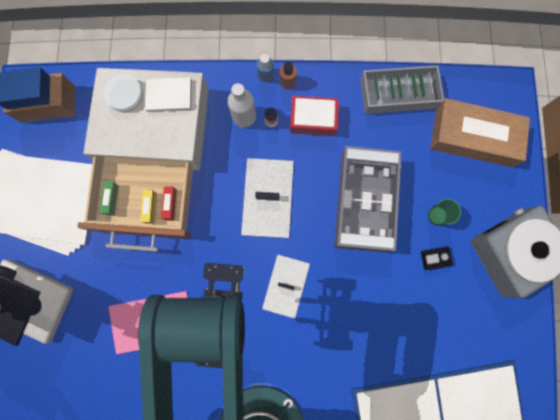

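```bash
cat >> h.py <<'E'
HUE={'green':(45,85),'yellow':(22,34),'red':(172,6)}
def boxmask(im,roi,col,smin=110,vmin=60):
    x0,y0,x1,y1=roi; hsv=cv2.cvtColor(im[y0:y1,x0:x1],cv2.COLOR_RGB2HSV); h=hsv[...,0]; a,b=HUE[col]
    hm=(h>=a)&(h<=b) if a<b else (h>=a)|(h<=b)
    return (hm&(hsv[...,1]>smin)&(hsv[...,2]>vmin)).astype(np.uint8)
def blabel(im,roi,col):
    m=boxmask(im,roi,col); ct=max(cv2.findContours(m,cv2.RETR_EXTERNAL,cv2.CHAIN_APPROX_NONE)[0],key=cv2.contourArea)
    f=np.zeros_like(m); cv2.drawContours(f,[cv2.convexHull(ct)],-1,1,-1)
    x0,y0,x1,y1=roi; hsv=cv2.cvtColor(im[y0:y1,x0:x1],cv2.COLOR_RGB2HSV)
    w=np.where((f>0),np.clip((255-hsv[...,1].astype(float)-120)/60,0,1)*(hsv[...,2]>140),0)
    ys,xs=np.nonzero(w>.0); ww=w[ys,xs]; c=np.array([(xs*ww).sum(),(ys*ww).sum()])/ww.sum()
    u=np.c_[xs,ys]-c; C=(u*ww[:,None]).T@u; e=np.linalg.eigh(C)[1][:,-1]
    return c+[x0,y0],e,ww.sum(),np.round(cv2.boxPoints(cv2.minAreaRect(ct))+[x0,y0],1).tolist()
E
python3 - <<'E'
from h import *
T=snapshot('top');S=snapshot('scene')
for c in ('green','yellow','red'):
    ct,et,wt,bt=blabel(T,(85,165,195,235),c); cs,es,ws,bs=blabel(S,(360,195,470,240),c)
    print(c,ct,wt,'scene',cs,ws,'tri',np.round(tri([cs],[ct]),4)[0])
    p=plane('top',[ct,ct-8*et,ct+8*et],.062); d=p[2]-p[1]; print('  z62',np.round(p[0],4),'axis deg %.1f'%(np.degrees(np.arctan2(d[1],d[0]))),bt)
E
```

```text
Traceback (most recent call last):
  File "h.py", line 38, in blabel
    m=boxmask(im,roi,col); ct=max(cv2.findContours(m,cv2.RETR_EXTERNAL,cv2.CHAIN_APPROX_NONE)[0],key=cv2.contourArea)
                              ~~~^^^^^^^^^^^^^^^^^^^^^^^^^^^^^^^^^^^^^^^^^^^^^^^^^^^^^^^^^^^^^^^^^^^^^^^^^^^^^^^^^^^^
ValueError: max() iterable argument is empty
```

```bash
python3 - <<'E'
from h import *
T=snapshot('top');S=snapshot('scene')
h=lambda im,x,y:cv2.cvtColor(im,cv2.COLOR_RGB2HSV)[y,x]
for n,im,L in(('T',T,[(105,186),(103,210),(144,218),(165,214)]),('S',S,[(375,218),(372,212),(393,213),(390,206),(431,216),(429,211)])): print(n,[h(im,*p).tolist() for p in L])
E
```

```text
T [[66, 106, 156], [66, 106, 157], [25, 146, 237], [0, 170, 202]]
S [[1, 202, 177], [1, 214, 123], [24, 139, 230], [25, 176, 228], [68, 167, 84], [68, 160, 97]]
```

```bash
sed -i 's/smin=110/smin=92/' h.py; python3 - <<'E'
from h import *
T=snapshot('top');S=snapshot('scene')
for c in ('green','yellow','red'):
    ct,et,wt,bt=blabel(T,(85,165,195,235),c); cs,es,ws,bs=blabel(S,(360,195,470,240),c)
    print(c,ct,wt,'scene',cs,ws,'tri',np.round(tri([cs],[ct]),4)[0])
    p=plane('top',[ct,ct-8*et,ct+8*et],.062); d=p[2]-p[1]; print('  z62',np.round(p[0],4),'axis deg %.1f'%(np.degrees(np.arctan2(d[1],d[0]))),bt)
E
```

```text
green [104.49507817 208.31557614] 28.783333333333335 scene [436.09543726 214.85551331] 87.66666666666666 tri [0.5335 0.3979 0.0446 0.0043]
  z62 [0.5302 0.3882 0.062 ] axis deg 141.4 [[101.0, 205.0], [109.0, 205.0], [109.0, 212.0], [101.0, 212.0]]
yellow [145.16328288 205.02473237] 135.45 scene [396.12664307 210.66911021] 65.93333333333334 tri [0.5388 0.2861 0.0617 0.0011]
  z62 [0.5389 0.2866 0.062 ] axis deg 177.4 [[139.6, 221.6], [142.4, 188.8], [155.4, 189.9], [152.7, 222.7]]
red [166.30695951 201.61630061] 125.96666666666667 scene [377.71414658 213.38665693] 68.45000000000002 tri [0.548  0.235  0.0591 0.0008]
  z62 [0.5476 0.2346 0.062 ] axis deg 176.0 [[160.3, 218.6], [162.9, 185.4], [176.1, 186.4], [173.6, 219.7]]
```

```bash
sed -i "s/smin=92/smin=80/" h.py; python3 - <<'E'
from h import *
T=snapshot('top');S=snapshot('scene')
c='green'
ct,et,wt,bt=blabel(T,(95,175,122,220),c); cs,es,ws,bs=blabel(S,(420,195,470,240),c)
print(c,ct,wt,'scene',cs,ws,'tri',np.round(tri([cs],[ct]),4)[0])
p=plane('top',[ct,ct-8*et,ct+8*et],.062); d=p[2]-p[1]; print('  z62',np.round(p[0],4),'axis deg %.1f'%(np.degrees(np.arctan2(d[1],d[0]))),bt)
crop('top','gr',95,165,185,235,8,T)
E
```

```text
green [104.15155963 207.35412844] 45.416666666666664 scene [436.09641978 214.85394961] 87.98333333333333 tri [0.5355 0.3975 0.0461 0.0029]
  z62 [0.5326 0.3892 0.062 ] axis deg 138.9 [[100.0, 203.0], [109.0, 203.0], [109.0, 212.0], [100.0, 212.0]]
```

View pics/gr.png

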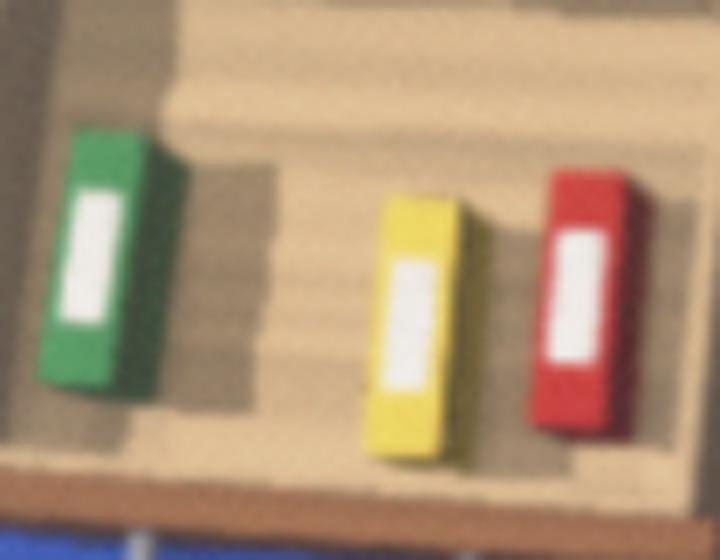

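```bash
python3 - <<'E'
from h import *
L={'green':[(91,256),(101,189),(81,323)],'yellow':[(411,324),(413,258),(405,391)],'red':[(577,297),(582,230),(571,364)]}
for k,v in L.items():
    px=(np.array(v)+.5)/8-.5+[95,165]; p=plane('top',px,.062); d=p[1]-p[2]; print(k,np.round(p[0],4),'yaw %.3f'%np.arctan2(d[1],d[0]))
print(tri([[436.1,214.85]],[[106.,196.6]]))
# case: lips at z 77 from top, triangulated corners
t=[[346.3,157.3],[397.8,162.2],[341.8,225.2],[394.5,230.0]]
E
```

```text
green [0.5595 0.3865 0.062 ] yaw -0.083
yellow [0.5388 0.2847 0.062 ] yaw -0.007
red [0.5474 0.2337 0.062 ] yaw -0.035
[[5.59291115e-01 3.86066327e-01 6.24954945e-02 1.27044087e-04]]
```

```bash
python3 - <<'E'
from h import *
crop('top','cT',330,140,410,260,6);crop('scene','cS',140,180,230,265,8)
E
```

```text
(no output)
```

View pics/cT.png

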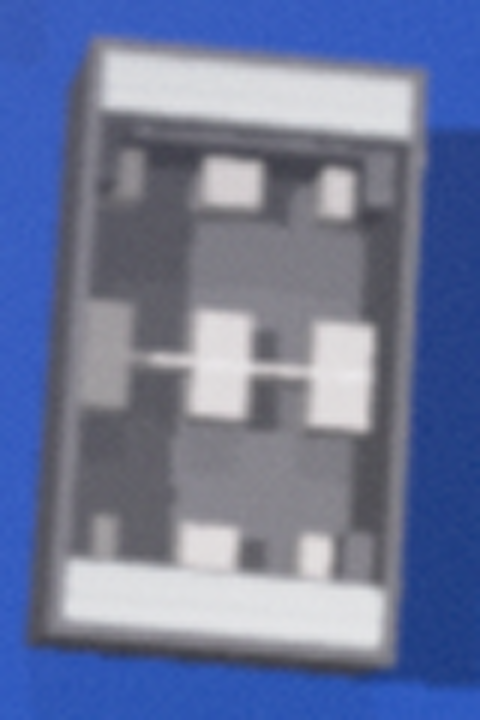

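View pics/cS.png

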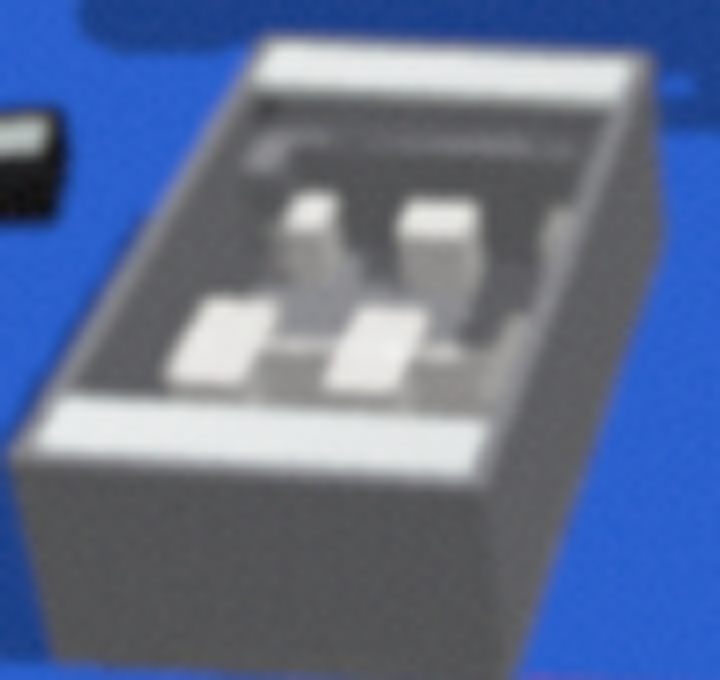

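```bash
python3 - <<'E'
from h import *
f=lambda L,s,o:(np.array(L,float)+.5)/s-.5+o
up=f([(104,52),(417,78),(412,137),(102,110)],6,[330,140]); lo=f([(71,560),(387,588),(381,652),(63,618)],6,[330,140])
U=plane('top',up,.077);L=plane('top',lo,.077);print(np.round(U,4),'\n',np.round(L,4))
cu,cl=U.mean(0),L.mean(0); d=cu-cl; print('dist lips',np.linalg.norm(d),'centre',(cu+cl)/2,'yaw %.4f'%np.arctan2(d[1],d[0]))
for P in (U,L): e=(P[0]-P[1]+P[3]-P[2]); print('lip yaw %.4f'%np.arctan2(-e[0],e[1]),'w',np.linalg.norm(e)/2)
sf=f([(262,40),(640,60),(618,105),(250,82)],8,[140,180]); sn=f([(62,396),(490,420),(470,478),(32,450)],8,[140,180])
# scene: near lip is +x lip. corners: scene left=-y
print('tri +x lip',tri(sn,[up[2],up[3],up[0],up[1]]).round(4)); print('tri -x lip',tri(sf,[lo[2],lo[3],lo[0],lo[1]]).round(4)) 
c=(cu+cl)/2;y=np.arctan2(d[1],d[0]);R2=np.array([[np.cos(y),np.sin(y)],[-np.sin(y),np.cos(y)]])
pg=f([(232,183),(220,364),(209,547),(344,376),(316,556),(105,354),(337,193)],6,[330,140])
print((1000*(plane('top',pg,.034)-c)[:,:2]@R2.T).round(1))
ps=f([(375,348),(222,340),(310,212),(440,216)],8,[140,180]); print('pegs tri (mid,right central; right low, mid low)',tri(ps,[pg[1],pg[3],pg[4],pg[2]]).round(4))
E
```

```text
[[ 0.6801 -0.2047  0.077 ]
 [ 0.6708 -0.3329  0.077 ]
 [ 0.646  -0.3299  0.077 ]
 [ 0.6557 -0.2034  0.077 ]] 
 [[ 0.4726 -0.1885  0.077 ]
 [ 0.4622 -0.314   0.077 ]
 [ 0.4368 -0.311   0.077 ]
 [ 0.4497 -0.1851  0.077 ]]
dist lips 0.20862452028942965 centre [ 0.5592193  -0.25868556  0.077     ] yaw -0.0870
lip yaw -0.0743 w 0.12774168787464546
lip yaw -0.0923 w 0.12625306722176025
tri +x lip [[ 6.456e-01 -3.297e-01  7.830e-02  2.000e-04]
 [ 6.555e-01 -2.034e-01  7.760e-02  1.000e-04]
 [ 6.805e-01 -2.052e-01  7.590e-02  7.000e-04]
 [ 6.706e-01 -3.324e-01  7.760e-02  8.000e-04]]
tri -x lip [[ 4.371e-01 -3.130e-01  7.870e-02  4.800e-03]
 [ 4.494e-01 -1.837e-01  7.860e-02  2.300e-03]
 [ 4.728e-01 -1.883e-01  7.450e-02  1.100e-03]
 [ 4.622e-01 -3.142e-01  7.690e-02  4.000e-04]]
[[ 77.7   1.2]
 [  0.    1.2]
 [-76.8   0.6]
 [ -0.1 -51. ]
 [-76.4 -43.9]
 [ -0.3  49.4]
 [ 77.8 -43.5]]
pegs tri (mid,right central; right low, mid low) [[ 5.593e-01 -2.581e-01  3.470e-02  1.600e-03]
 [ 5.546e-01 -3.094e-01  3.450e-02  1.000e-04]
 [ 4.792e-01 -2.956e-01  3.520e-02  3.000e-04]
 [ 4.825e-01 -2.507e-01  3.600e-02  7.000e-04]]
```

```bash
python3 - <<'E'
from h import *
st();togo([.5474,.2337,.13],1.52)
E
```

```text
t 6.92 [0.3044 0.0627 0.1983] [-1.571e+00  1.000e-03 -5.900e-02] w 0.0377 F [-0.5 -0.3 -0.1]
slide mm [232.6  68.1 184.9] roll deg 89.6 (or +-180) j6 0.08
```

```bash
python3 -m creep '[{"slide":[50,0,40],"roll":-90.4,"grip":0.64},{"slide":[100,0,80],"roll":-90.4,"grip":0.64},{"slide":[150,0,120],"roll":-90.4,"grip":0.64},{"slide":[190,0,150],"roll":-90.4,"grip":0.64},{"slide":[233,0,185],"roll":-90.4,"grip":0.64},{"slide":[233,0,185],"roll":-90.4,"grip":0.64},{"slide":[233,0,185],"roll":-90.4,"grip":0.64},{"slide":[233,0,185],"roll":-90.4,"grip":0.64},{"slide":[233,0,185],"roll":-90.4,"grip":0.64},{"slide":[233,0,185],"roll":-90.4,"grip":0.64},{"slide":[233,0,185],"roll":-90.4,"grip":0.64},{"slide":[233,0,185],"roll":-90.4,"grip":0.64},{"slide":[233,20,185],"roll":-90.4,"grip":0.64},{"slide":[233,40,185],"roll":-90.4,"grip":0.64},{"slide":[233,68,185],"roll":-90.4,"grip":0.64},{"slide":[233,68,185],"roll":-90.4,"grip":0.64},{"slide":[233,68,185],"roll":-90.4,"grip":0.64}]'; python3 - <<'E'
from h import *
st();togo([.5474,.2337,.032],1.52); crop('top','t4',80,140,220,260,4); print(proj('top',[.5474,.2337,.062]))
E
```

```text
time: 8.33
tool_pos: [0.5467, 0.2327, 0.1283]
ee_rot: [-1.566, 0.002, 1.518]
wrist_force: [0.5, 0.0, 0.1]
width: 0.0341
t 8.33 [0.5467 0.2327 0.1283] [-1.566  0.002  1.518] w 0.0341 F [0.5 0.  0.1]
slide mm [ 1.2 96.3 -1.2] roll deg -0.1 (or +-180) j6 -1.21
[[166.67495289 201.6955991 ]]
```

View pics/t4.png

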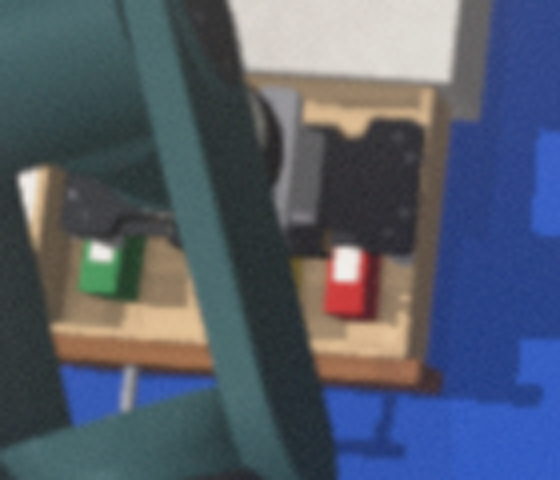

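```bash
python3 -m creep '[{"slide":[0,25,0],"roll":0,"grip":0.64},{"slide":[0,50,0],"roll":0,"grip":0.64},{"slide":[0,75,0],"roll":0,"grip":0.64},{"slide":[0,96,0],"roll":0,"grip":0.64},{"slide":[0,96,0],"roll":0,"grip":0.64},{"slide":[0,96,0],"roll":0,"grip":0.64},{"slide":[0,96,0],"roll":0,"grip":1},{"slide":[0,96,0],"roll":0,"grip":1},{"slide":[0,96,0],"roll":0,"grip":1},{"slide":[0,96,0],"roll":0,"grip":1}]'; python3 -m creep '[{"slide":[0,-20,0],"roll":0,"grip":1},{"slide":[0,-50,0],"roll":0,"grip":1},{"slide":[0,-80,0],"roll":0,"grip":1},{"slide":[0,-110,0],"roll":0,"grip":1},{"slide":[0,-110,0],"roll":0,"grip":1}]'; python3 - <<'E'
from h import *
st()
c=np.array([.5592,-.2582]);y=-.087;Rm=np.array([[np.cos(y),-np.sin(y)],[np.sin(y),np.cos(y)]])
for i,s in enumerate([(44.2,-25.5),(44.2,25.5),(-44.2,-25.5),(-44.2,25.5)]): print(i,(c+Rm@np.array(s)/1000).round(4))
togo([*(c+Rm@np.array([.0442,-.0255])),.14],1.5708-.087)
E
```

```text
time: 9.22
tool_pos: [0.5501, 0.2335, 0.0377]
ee_rot: [-1.576, -0.002, 1.518]
wrist_force: [-0.2, 0.5, 5.8]
width: 0.0239
time: 9.63
tool_pos: [0.5516, 0.234, 0.1529]
ee_rot: [-1.584, -0.005, 1.518]
wrist_force: [1.3, 0.9, 0.7]
width: 0.0233
t 9.63 [0.5516 0.234  0.1529] [-1.584 -0.005  1.518] w 0.0233 F [1.3 0.9 0.7]
0 [ 0.601  -0.2874]
1 [ 0.6054 -0.2366]
2 [ 0.513  -0.2798]
3 [ 0.5174 -0.229 ]
slide mm [-518.1   11.4  -76.9] roll deg 1.9 (or +-180) j6 -1.21
```

```bash
python3 - <<'E'
from h import *
print(plane('scene',[[319,303]],0),plane('top',[[242,113]],.1), plane('scene',[[118,225]],0.0))
st();togo([.601,-.2874,.15],1.4838)
E
```

```text
[[0.80087701 0.05879948 0.        ]] [[0.75946031 0.05086603 0.1       ]] [[ 0.52048943 -0.45791443  0.        ]]
t 9.63 [0.5516 0.234  0.1529] [-1.584 -0.005  1.518] w 0.0233 F [1.3 0.9 0.7]
slide mm [-518.     1.4  -77. ] roll deg 1.9 (or +-180) j6 -1.21
```

```bash
python3 -m creep '[{"slide":[-30,0,-5],"roll":2,"grip":1},{"slide":[-70,0,-10],"roll":2,"grip":1},{"slide":[-110,0,-15],"roll":2,"grip":1},{"slide":[-150,0,-20],"roll":2,"grip":1},{"slide":[-190,0,-30],"roll":2,"grip":1},{"slide":[-230,0,-40],"roll":2,"grip":1},{"slide":[-270,0,-45],"roll":2,"grip":1},{"slide":[-310,0,-50],"roll":2,"grip":1},{"slide":[-350,0,-55],"roll":2,"grip":1},{"slide":[-390,0,-60],"roll":2,"grip":1},{"slide":[-430,0,-65],"roll":2,"grip":1},{"slide":[-470,0,-70],"roll":2,"grip":1},{"slide":[-500,0,-75],"roll":2,"grip":1},{"slide":[-518,0,-77],"roll":2,"grip":1},{"slide":[-518,0,-77],"roll":2,"grip":1},{"slide":[-518,0,-77],"roll":2,"grip":1},{"slide":[-518,0,-77],"roll":2,"grip":1},{"slide":[-518,0,-77],"roll":2,"grip":1}]'; python3 - <<'E'
from h import *
st();togo([.601,-.2874,.13],1.4838);crop('top','t5',300,100,440,260,4);crop('scene','s5',100,60,280,270,3)
E
```

```text
time: 11.13
tool_pos: [0.5974, -0.287, 0.1442]
ee_rot: [-1.57, -0.001, 1.484]
wrist_force: [0.0, -0.2, 0.3]
width: 0.0235
t 11.13 [ 0.5974 -0.287   0.1442] [-1.570e+00 -1.000e-03  1.484e+00] w 0.0235 F [ 0.  -0.2  0.3]
slide mm [-0.1 14.2 -3.7] roll deg 0.0 (or +-180) j6 -2.02
```

View pics/t5.png

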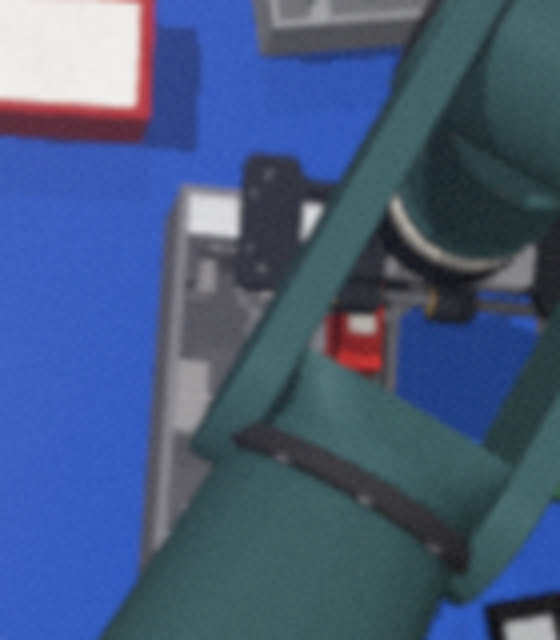

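View pics/s5.png

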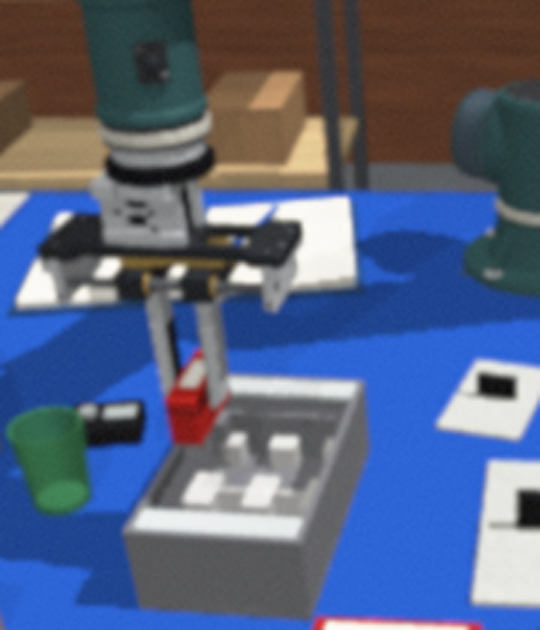

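```bash
python3 - <<'E'
from h import *
crop('scene','s6',140,170,185,215,12)
st()
print(plane('scene',[[163,206.3]],.131), proj('scene',[[.601+.04,-.2874-.0035,.131],[.6374,-.2905,.171]]))
E
```

```text
t 11.28 [ 0.5976 -0.2872  0.1448] [-1.571  0.     1.484] w 0.0238 F [ 0.2  0.8 -2.1]
[[ 0.62961541 -0.28871255  0.131     ]] [[160.87238479 209.02393675]
 [158.69753151 192.93603094]]
```

View pics/s6.png

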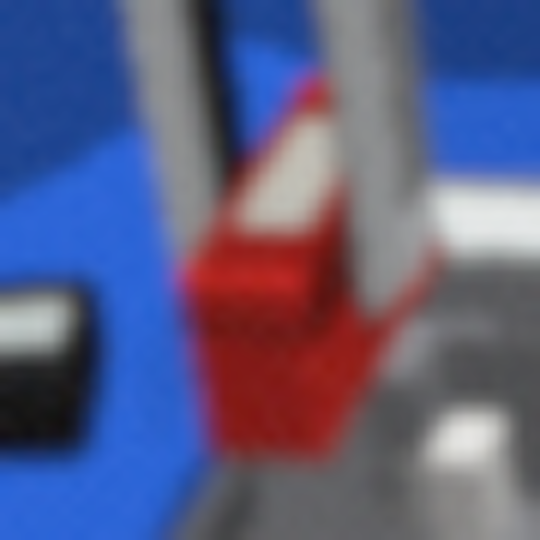

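```bash
python3 - <<'E'
from h import *
p=np.array([.5976,-.2872,.1448]); yv=np.array([.087,.996,0]); xv=np.array([.996,-.087,0])
for nm,q in (('finger tip bottom mid-thickness, front side',p+.018*yv+.008*xv),('outer',p+.0245*yv+.008*xv),('inner',p+.012*yv+.008*xv),('left outer',p-.0245*yv+.008*xv+[0,0,.03]),('left inner',p-.012*yv+.008*xv+[0,0,.03]),('boxfront top L',p+.04*xv-.012*yv+[0,0,.027]),('R',p+.04*xv+.012*yv+[0,0,.027]),('boxfront bot L',p+.04*xv-.012*yv+[0,0,-.013]),('R',p+.04*xv+.012*yv+[0,0,-.013])):
    print(nm,((proj('scene',q)[0]-[140,170]+.5)*12-.5).round(0))
E
```

```text
finger tip bottom mid-thickness, front side [395. 318.]
outer [427. 319.]
inner [364. 316.]
left outer [156. 172.]
left inner [220. 175.]
boxfront top L [165. 274.]
R [291. 280.]
boxfront bot L [200. 457.]
R [323. 463.]
```

```bash
python3 - <<'E'
from h import *
crop('top','t6',372,170,402,200,16)
p=np.array([.5976,-.2872,.1448]); yv=np.array([.087,.996,0]); xv=np.array([.996,-.087,0])
for nm,q in (('back top R',p-.04*xv+.012*yv+[0,0,.027]),('back top L',p-.04*xv-.012*yv+[0,0,.027])):
    print(nm,((proj('scene',q)[0]-[140,170]+.5)*12-.5).round(0),((proj('top',q)[0]-[372,170]+.5)*16-.5).round(0))
E
```

```text
back top R [419.  75.] [209. 318.]
back top L [302.  70.] [383. 335.]
```

View pics/t6.png

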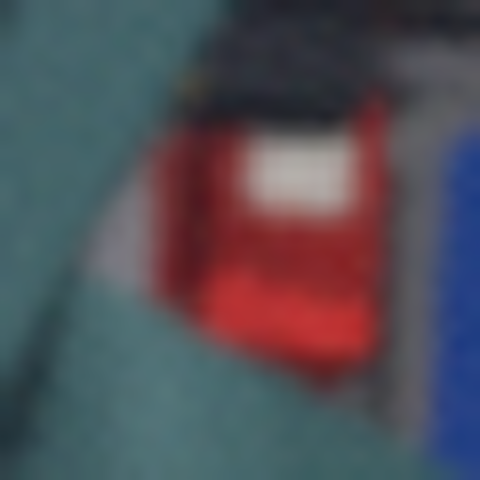

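```bash
python3 -m creep '[{"slide":[0,10,-4],"roll":0,"grip":1},{"slide":[0,30,-4],"roll":0,"grip":1},{"slide":[0,50,-4],"roll":0,"grip":1},{"slide":[0,70,-4],"roll":0,"grip":1},{"slide":[0,80,-4],"roll":0,"grip":1},{"slide":[0,80,-4],"roll":0,"grip":1},{"slide":[0,80,-4],"roll":0,"grip":1}]'; python3 - <<'E'
from h import *
st();togo([.601,-.2874,.036],1.4838)
crop('scene','s7',130,160,230,260,7)
E
```

```text
time: 11.92
tool_pos: [0.6011, -0.2886, 0.0637]
ee_rot: [-1.569, -0.001, 1.483]
wrist_force: [-0.2, -0.4, -1.1]
width: 0.0237
t 11.92 [ 0.6011 -0.2886  0.0637] [-1.569e+00 -1.000e-03  1.483e+00] w 0.0237 F [-0.2 -0.4 -1.1]
slide mm [ 1.1 27.7  0.2] roll deg -0.1 (or +-180) j6 -2.02
```

View pics/s7.png

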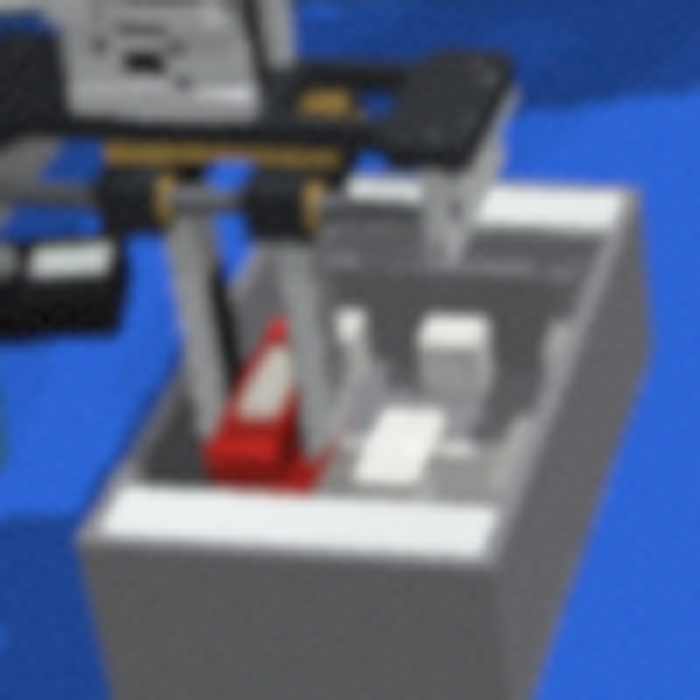

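```bash
python3 -m creep '[{"slide":[1,8,0],"roll":0,"grip":1},{"slide":[1,16,0],"roll":0,"grip":1},{"slide":[1,24,0],"roll":0,"grip":1},{"slide":[1,30,0],"roll":0,"grip":1},{"slide":[1,34,0],"roll":0,"grip":1},{"slide":[1,38,0],"roll":0,"grip":1},{"slide":[1,38,0],"roll":0,"grip":1}]'; python3 - <<'E'
from h import *
st();crop('scene','s8',130,160,230,260,7)
E
```

```text
time: 12.55
tool_pos: [0.6017, -0.288, 0.026]
ee_rot: [-1.571, 0.0, 1.483]
wrist_force: [2.5, -0.0, -1.8]
width: 0.0242
t 12.55 [ 0.6017 -0.288   0.026 ] [-1.571  0.     1.483] w 0.0242 F [ 2.5 -0.  -1.8]
```

View pics/s8.png

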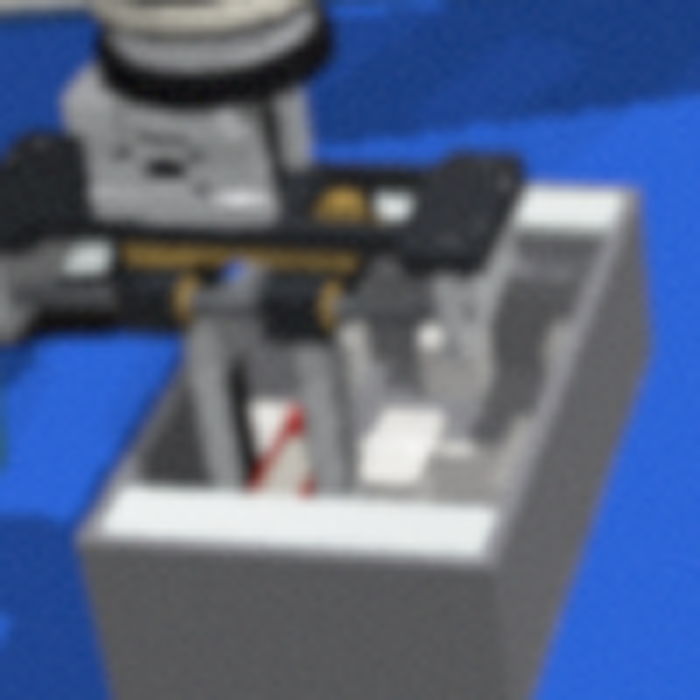

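```bash
python3 -m creep '[{"slide":[0,2,0],"roll":0,"grip":1},{"slide":[0,4,0],"roll":0,"grip":1},{"slide":[0,4,0],"roll":0,"grip":1}]';python3 -m creep '[{"slide":[0,2,0],"roll":0,"grip":1},{"slide":[0,4,0],"roll":0,"grip":1},{"slide":[0,4,0],"roll":0,"grip":1}]'
```

```text
time: 12.85
tool_pos: [0.6017, -0.288, 0.0257]
ee_rot: [-1.572, 0.001, 1.483]
wrist_force: [-2.5, 2.1, 8.7]
width: 0.0237
time: 13.1
tool_pos: [0.6018, -0.288, 0.0256]
ee_rot: [-1.573, 0.001, 1.483]
wrist_force: [-8.4, 4.4, 22.5]
width: 0.0235
```

```bash
python3 -m creep '[{"slide":[0,-7,0],"roll":0,"grip":1},{"slide":[0,-7,0],"roll":0,"grip":0.64},{"slide":[0,-7,0],"roll":0,"grip":0.64},{"slide":[0,-7,0],"roll":0,"grip":0.64},{"slide":[0,-7,0],"roll":0,"grip":0.64},{"slide":[0,-20,0],"roll":0,"grip":0.64},{"slide":[0,-50,0],"roll":0,"grip":0.64},{"slide":[0,-80,0],"roll":0,"grip":0.64},{"slide":[0,-115,0],"roll":0,"grip":0.64},{"slide":[0,-130,0],"roll":0,"grip":0.64},{"slide":[0,-130,0],"roll":0,"grip":0.64}]'; python3 - <<'E'
from h import *
st();togo([.5388,.285,.15],1.535);T=crop('top','t9',330,140,410,260,5);crop('scene','s9',130,160,230,260,7);crop('top','t9f',0,0,560,420,1,T)
E
```

```text
time: 14.02
tool_pos: [0.6039, -0.2894, 0.1557]
ee_rot: [-1.581, 0.005, 1.483]
wrist_force: [0.4, -0.4, 1.0]
width: 0.0336
t 14.02 [ 0.6039 -0.2894  0.1557] [-1.581  0.005  1.483] w 0.0336 F [ 0.4 -0.4  1. ]
slide mm [566.5   1.7 115.4] roll deg -3.0 (or +-180) j6 -2.01
```

View pics/t9f.png

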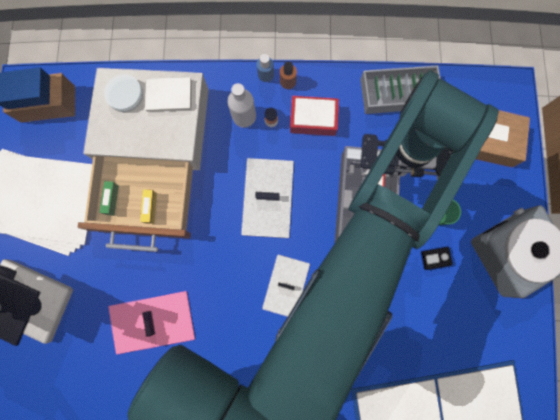

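View pics/s9.png

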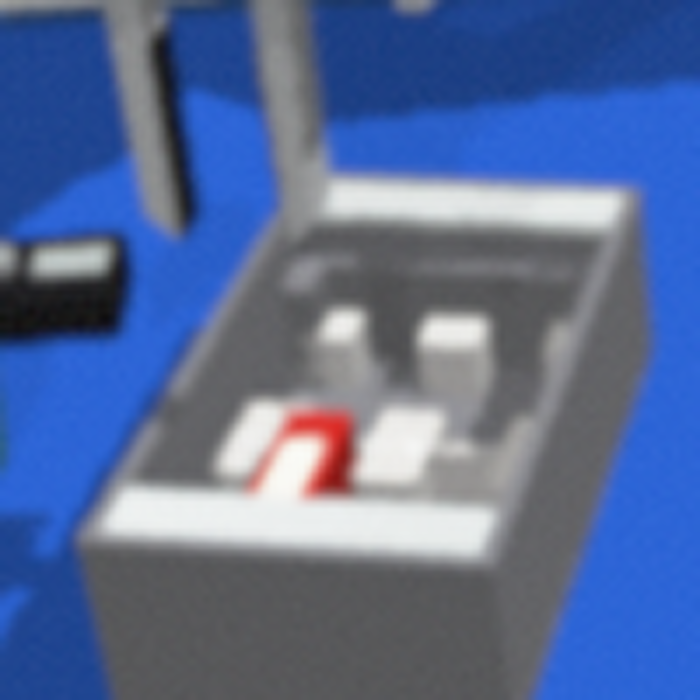

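```bash
python3 -m creep '[{"slide":[40,0,8],"roll":-3,"grip":0.64},{"slide":[80,0,16],"roll":-3,"grip":0.64},{"slide":[120,0,24],"roll":-3,"grip":0.64},{"slide":[160,0,32],"roll":-3,"grip":0.64},{"slide":[200,0,40],"roll":-3,"grip":0.64},{"slide":[240,0,48],"roll":-3,"grip":0.64},{"slide":[280,0,57],"roll":-3,"grip":0.64},{"slide":[320,0,65],"roll":-3,"grip":0.64},{"slide":[360,0,73],"roll":-3,"grip":0.64},{"slide":[400,0,81],"roll":-3,"grip":0.64},{"slide":[440,0,89],"roll":-3,"grip":0.64},{"slide":[480,0,97],"roll":-3,"grip":0.64},{"slide":[520,0,105],"roll":-3,"grip":0.64},{"slide":[550,0,112],"roll":-3,"grip":0.64},{"slide":[566,0,115],"roll":-3,"grip":0.64},{"slide":[566,0,115],"roll":-3,"grip":0.64},{"slide":[566,0,115],"roll":-3,"grip":0.64},{"slide":[566,0,115],"roll":-3,"grip":0.64},{"slide":[566,0,115],"roll":-3,"grip":0.64}]'; python3 - <<'E'
from h import *
st();togo([.5388,.285,.032],1.535)
E
```

```text
time: 15.7
tool_pos: [0.5365, 0.2844, 0.1473]
ee_rot: [-1.569, 0.001, 1.533]
wrist_force: [0.1, -0.2, -0.1]
width: 0.034
t 15.70 [0.5365 0.2844 0.1473] [-1.569e+00  1.000e-03  1.533e+00] w 0.0340 F [ 0.1 -0.2 -0.1]
slide mm [  0.8 115.3  -2.5] roll deg -0.1 (or +-180) j6 -1.14
```

```bash
python3 -m creep '[{"slide":[1,25,-2],"roll":0,"grip":0.64},{"slide":[1,50,-2],"roll":0,"grip":0.64},{"slide":[1,75,-2],"roll":0,"grip":0.64},{"slide":[1,100,-2],"roll":0,"grip":0.64},{"slide":[1,115,-2],"roll":0,"grip":0.64},{"slide":[1,115,-2],"roll":0,"grip":0.64},{"slide":[1,115,-2],"roll":0,"grip":0.64},{"slide":[1,115,-2],"roll":0,"grip":1},{"slide":[1,115,-2],"roll":0,"grip":1},{"slide":[1,115,-2],"roll":0,"grip":1},{"slide":[1,115,-2],"roll":0,"grip":1},{"slide":[1,115,-2],"roll":0,"grip":1}]'; python3 -m creep '[{"slide":[0,-20,0],"roll":0,"grip":1},{"slide":[0,-50,0],"roll":0,"grip":1},{"slide":[0,-80,0],"roll":0,"grip":1},{"slide":[0,-110,0],"roll":0,"grip":1},{"slide":[0,-118,0],"roll":0,"grip":1},{"slide":[0,-118,0],"roll":0,"grip":1}]'; python3 - <<'E'
from h import *
st();togo([.6054,-.2366,.15],1.4838)
E
```

```text
time: 16.7
tool_pos: [0.5401, 0.287, 0.0356]
ee_rot: [-1.575, -0.001, 1.535]
wrist_force: [1.8, -1.6, 4.4]
width: 0.0238
time: 17.2
tool_pos: [0.5402, 0.2879, 0.1549]
ee_rot: [-1.577, -0.003, 1.535]
wrist_force: [0.5, 0.6, -1.2]
width: 0.0238
t 17.20 [0.5402 0.2879 0.1549] [-1.577 -0.003  1.535] w 0.0238 F [ 0.5  0.6 -1.2]
slide mm [-521.9    3.8  -83.7] roll deg 3.0 (or +-180) j6 -1.14
```

```bash
python3 -m creep '[{"slide":[-30,0,-5],"roll":3,"grip":1},{"slide":[-70,0,-11],"roll":3,"grip":1},{"slide":[-110,0,-18],"roll":3,"grip":1},{"slide":[-150,0,-24],"roll":3,"grip":1},{"slide":[-190,0,-30],"roll":3,"grip":1},{"slide":[-230,0,-37],"roll":3,"grip":1},{"slide":[-270,0,-43],"roll":3,"grip":1},{"slide":[-310,0,-50],"roll":3,"grip":1},{"slide":[-350,0,-56],"roll":3,"grip":1},{"slide":[-390,0,-63],"roll":3,"grip":1},{"slide":[-430,0,-69],"roll":3,"grip":1},{"slide":[-470,0,-75],"roll":3,"grip":1},{"slide":[-505,0,-81],"roll":3,"grip":1},{"slide":[-522,0,-84],"roll":3,"grip":1},{"slide":[-522,0,-84],"roll":3,"grip":1},{"slide":[-522,0,-84],"roll":3,"grip":1},{"slide":[-522,0,-84],"roll":3,"grip":1},{"slide":[-522,0,-84],"roll":3,"grip":1}]'; python3 - <<'E'
from h import *
st();togo([.6054,-.2366,.064],1.4838);crop('scene','s10',130,130,240,240,6)
E
```

```text
time: 18.7
tool_pos: [0.6039, -0.2357, 0.1508]
ee_rot: [-1.57, -0.001, 1.485]
wrist_force: [-0.5, 1.1, -0.5]
width: 0.0238
t 18.70 [ 0.6039 -0.2357  0.1508] [-1.570e+00 -1.000e-03  1.485e+00] w 0.0238 F [-0.5  1.1 -0.5]
slide mm [-0.9 86.8 -1.7] roll deg 0.1 (or +-180) j6 -1.94
```

View pics/s10.png

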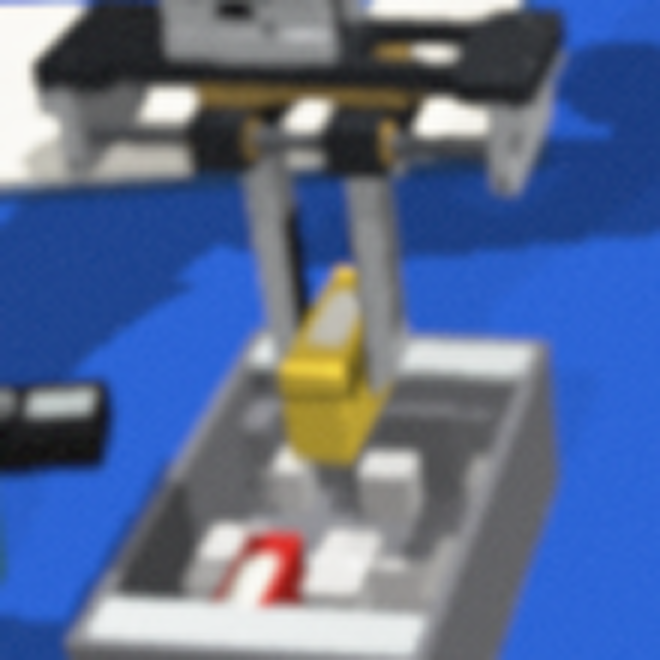

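```bash
python3 - <<'E'
from h import *
p=np.array([.6039,-.2357,.1508]); yv=np.array([.087,.996,0]); xv=np.array([.996,-.087,0])
for s in(-1,1): print(((proj('scene',p+.04*xv+s*.012*yv+[0,0,-.0136])[0]-130+.5)*6-.5).round())
E
python3 -m creep '[{"slide":[-1,15,-2],"roll":0,"grip":1},{"slide":[-1,35,-2],"roll":0,"grip":1},{"slide":[-1,55,-2],"roll":0,"grip":1},{"slide":[-1,75,-2],"roll":0,"grip":1},{"slide":[-1,87,-2],"roll":0,"grip":1},{"slide":[-1,87,-2],"roll":0,"grip":1},{"slide":[-1,87,-2],"roll":0,"grip":1}]'; python3 - <<'E'
from h import *
st();togo([.6054,-.2366,.0236],1.4838)
E
```

```text
[290. 466.]
[353. 469.]
time: 19.33
tool_pos: [0.6057, -0.2379, 0.0642]
ee_rot: [-1.57, -0.0, 1.484]
wrist_force: [1.0, -0.6, -0.5]
width: 0.0237
t 19.33 [ 0.6057 -0.2379  0.0642] [-1.57  -0.     1.484] w 0.0237 F [ 1.  -0.6 -0.5]
slide mm [ 1.3 40.6  0.4] roll deg -0.0 (or +-180) j6 -1.95
```

```bash
python3 -m creep '[{"slide":[1,6,-1],"roll":0,"grip":1},{"slide":[1,14,-1],"roll":0,"grip":1},{"slide":[1,22,-1],"roll":0,"grip":1},{"slide":[1,30,-1],"roll":0,"grip":1},{"slide":[1,36,-1],"roll":0,"grip":1},{"slide":[1,40,-1],"roll":0,"grip":1},{"slide":[1,42,-1],"roll":0,"grip":1},{"slide":[1,45,-1],"roll":0,"grip":1},{"slide":[1,45,-1],"roll":0,"grip":1}]'
```

```text
time: 20.08
tool_pos: [0.6065, -0.2379, 0.0235]
ee_rot: [-1.57, 0.0, 1.483]
wrist_force: [-7.5, 3.0, 14.5]
width: 0.0237
```

Seated at z≈0.0235 as predicted. Release and go for the green one.

```bash
python3 -m creep '[{"slide":[0,3,0],"roll":0,"grip":1},{"slide":[0,3,0],"roll":0,"grip":1},{"slide":[0,-3,0],"roll":0,"grip":0.64},{"slide":[0,-3,0],"roll":0,"grip":0.64},{"slide":[0,-3,0],"roll":0,"grip":0.64},{"slide":[0,-3,0],"roll":0,"grip":0.64},{"slide":[0,-20,0],"roll":0,"grip":0.64},{"slide":[0,-50,0],"roll":0,"grip":0.64},{"slide":[0,-80,0],"roll":0,"grip":0.64},{"slide":[0,-115,0],"roll":0,"grip":0.64},{"slide":[0,-130,0],"roll":0,"grip":0.64},{"slide":[0,-130,0],"roll":0,"grip":0.64}]'; python3 - <<'E'
from h import *
st();togo([.5595,.3865,.15],1.5708-.083);T=snapshot('top');crop('scene','s11',130,160,230,260,7);crop('top','t11',80,140,220,260,4,T)
E
```

```text
time: 21.08
tool_pos: [0.6094, -0.2392, 0.1546]
ee_rot: [-1.579, 0.003, 1.483]
wrist_force: [1.1, -0.1, 0.4]
width: 0.0336
t 21.08 [ 0.6094 -0.2392  0.1546] [-1.579  0.003  1.483] w 0.0336 F [ 1.1 -0.1  0.4]
slide mm [618.9   1.5 104.7] roll deg -0.3 (or +-180) j6 -1.94
```

View pics/s11.png

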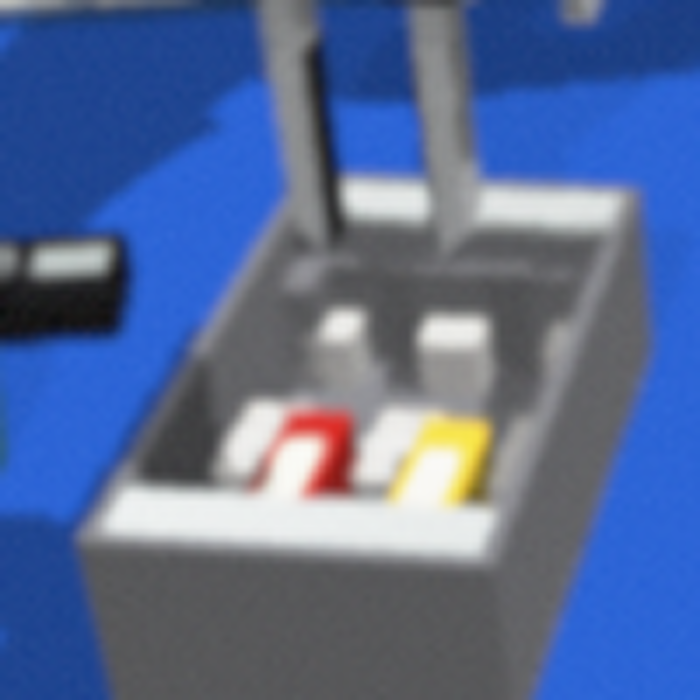

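View pics/t11.png

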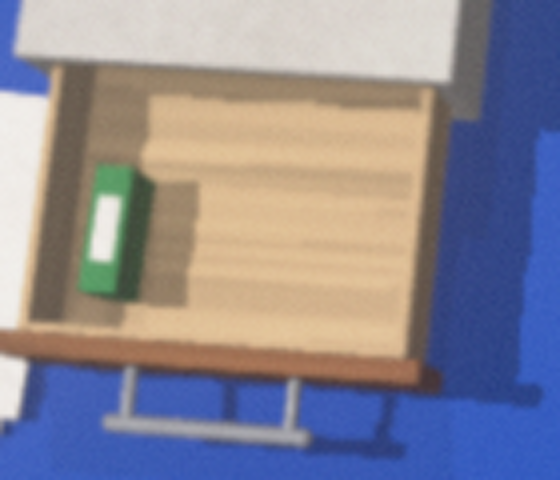

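```bash
python3 -m creep '[{"slide":[40,0,7],"roll":0,"grip":0.64},{"slide":[80,0,14],"roll":0,"grip":0.64},{"slide":[120,0,20],"roll":0,"grip":0.64},{"slide":[160,0,27],"roll":0,"grip":0.64},{"slide":[200,0,34],"roll":0,"grip":0.64},{"slide":[240,0,41],"roll":0,"grip":0.64},{"slide":[280,0,47],"roll":0,"grip":0.64},{"slide":[320,0,54],"roll":0,"grip":0.64},{"slide":[360,0,61],"roll":0,"grip":0.64},{"slide":[400,0,68],"roll":0,"grip":0.64},{"slide":[440,0,74],"roll":0,"grip":0.64},{"slide":[480,0,81],"roll":0,"grip":0.64},{"slide":[520,0,88],"roll":0,"grip":0.64},{"slide":[560,0,95],"roll":0,"grip":0.64},{"slide":[600,0,101],"roll":0,"grip":0.64},{"slide":[619,0,105],"roll":0,"grip":0.64},{"slide":[619,0,105],"roll":0,"grip":0.64},{"slide":[619,0,105],"roll":0,"grip":0.64},{"slide":[619,0,105],"roll":0,"grip":0.64},{"slide":[619,0,105],"roll":0,"grip":0.64}]'; python3 - <<'E'
from h import *
st();togo([.5595,.3865,.034],1.488)
E
```

```text
time: 22.85
tool_pos: [0.5569, 0.386, 0.1481]
ee_rot: [-1.569, 0.002, 1.481]
wrist_force: [0.5, -0.1, 0.1]
width: 0.034
t 22.85 [0.5569 0.386  0.1481] [-1.569  0.002  1.481] w 0.0340 F [ 0.5 -0.1  0.1]
slide mm [  0.9 114.1  -2.7] roll deg -0.4 (or +-180) j6 -0.96
```

```bash
python3 -m creep '[{"slide":[1,25,-2],"roll":0,"grip":0.64},{"slide":[1,50,-2],"roll":0,"grip":0.64},{"slide":[1,75,-2],"roll":0,"grip":0.64},{"slide":[1,100,-2],"roll":0,"grip":0.64},{"slide":[1,115,-2],"roll":0,"grip":0.64},{"slide":[1,115,-2],"roll":0,"grip":0.64},{"slide":[1,115,-2],"roll":0,"grip":0.64},{"slide":[1,115,-2],"roll":0,"grip":1},{"slide":[1,115,-2],"roll":0,"grip":1},{"slide":[1,115,-2],"roll":0,"grip":1},{"slide":[1,115,-2],"roll":0,"grip":1},{"slide":[1,115,-2],"roll":0,"grip":1}]'; python3 -m creep '[{"slide":[0,-20,0],"roll":0,"grip":1},{"slide":[0,-50,0],"roll":0,"grip":1},{"slide":[0,-80,0],"roll":0,"grip":1},{"slide":[0,-110,0],"roll":0,"grip":1},{"slide":[0,-118,0],"roll":0,"grip":1},{"slide":[0,-118,0],"roll":0,"grip":1}]'; python3 - <<'E'
from h import *
st();togo([.5174,-.229,.15],1.4838)
E
```

```text
time: 23.85
tool_pos: [0.5604, 0.3889, 0.0369]
ee_rot: [-1.575, -0.001, 1.483]
wrist_force: [0.6, -1.8, 5.5]
width: 0.0237
time: 24.35
tool_pos: [0.5603, 0.3899, 0.1563]
ee_rot: [-1.577, -0.004, 1.483]
wrist_force: [0.3, -0.6, -0.1]
width: 0.0236
t 24.35 [0.5603 0.3899 0.1563] [-1.577 -0.004  1.483] w 0.0236 F [ 0.3 -0.6 -0.1]
slide mm [-620.3    3.7  -11.4] roll deg -0.0 (or +-180) j6 -0.96
```

```bash
python3 -m creep '[{"slide":[-30,0,0],"roll":0,"grip":1},{"slide":[-70,0,-1],"roll":0,"grip":1},{"slide":[-110,0,-2],"roll":0,"grip":1},{"slide":[-150,0,-2],"roll":0,"grip":1},{"slide":[-190,0,-3],"roll":0,"grip":1},{"slide":[-230,0,-4],"roll":0,"grip":1},{"slide":[-270,0,-5],"roll":0,"grip":1},{"slide":[-310,0,-6],"roll":0,"grip":1},{"slide":[-350,0,-6],"roll":0,"grip":1},{"slide":[-390,0,-7],"roll":0,"grip":1},{"slide":[-430,0,-8],"roll":0,"grip":1},{"slide":[-470,0,-9],"roll":0,"grip":1},{"slide":[-510,0,-9],"roll":0,"grip":1},{"slide":[-550,0,-10],"roll":0,"grip":1},{"slide":[-590,0,-11],"roll":0,"grip":1},{"slide":[-620,0,-11],"roll":0,"grip":1},{"slide":[-620,0,-11],"roll":0,"grip":1},{"slide":[-620,0,-11],"roll":0,"grip":1},{"slide":[-620,0,-11],"roll":0,"grip":1},{"slide":[-620,0,-11],"roll":0,"grip":1}]'; python3 - <<'E'
from h import *
o=st();togo([.5174,-.229,.064],1.4838);crop('scene','s12',130,110,240,220,6)
p=o['tool_pos']; yv=np.array([.087,.996,0]); xv=np.array([.996,-.087,0])
for s in(-1,1): print(((proj('scene',p+.04*xv+s*.012*yv+[0,0,-.0149])[0]-[130,110]+.5)*6-.5).round())
E
```

```text
time: 26.02
tool_pos: [0.515, -0.2283, 0.1511]
ee_rot: [-1.569, -0.001, 1.484]
wrist_force: [-0.2, 0.3, -0.9]
width: 0.0236
t 26.02 [ 0.515  -0.2283  0.1511] [-1.569e+00 -1.000e-03  1.484e+00] w 0.0236 F [-0.2  0.3 -0.9]
slide mm [-0.6 87.1 -2.6] roll deg 0.0 (or +-180) j6 -2.00
[352. 469.]
[410. 472.]
```

View pics/s12.png

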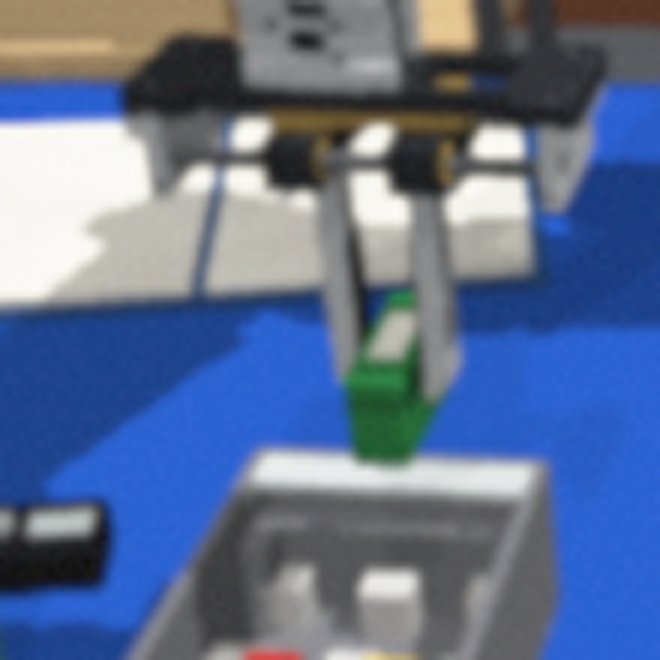

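```bash
python3 -m creep '[{"slide":[0,15,-4],"roll":0,"grip":1},{"slide":[0,35,-4],"roll":0,"grip":1},{"slide":[0,55,-4],"roll":0,"grip":1},{"slide":[0,75,-4],"roll":0,"grip":1},{"slide":[0,87,-4],"roll":0,"grip":1},{"slide":[0,87,-4],"roll":0,"grip":1},{"slide":[0,87,-4],"roll":0,"grip":1}]'; python3 - <<'E'
from h import *
st();togo([.5184,-.229,.0249],1.4838); crop('scene','s13',130,160,230,260,7);crop('top','t13',330,140,410,260,5)
E
```

```text
time: 26.65
tool_pos: [0.5192, -0.2293, 0.0651]
ee_rot: [-1.57, -0.0, 1.484]
wrist_force: [0.5, -0.4, -0.3]
width: 0.024
t 26.65 [ 0.5192 -0.2293  0.0651] [-1.57  -0.     1.484] w 0.0240 F [ 0.5 -0.4 -0.3]
slide mm [ 0.2 40.2  0.8] roll deg 0.0 (or +-180) j6 -2.00
```

View pics/s13.png

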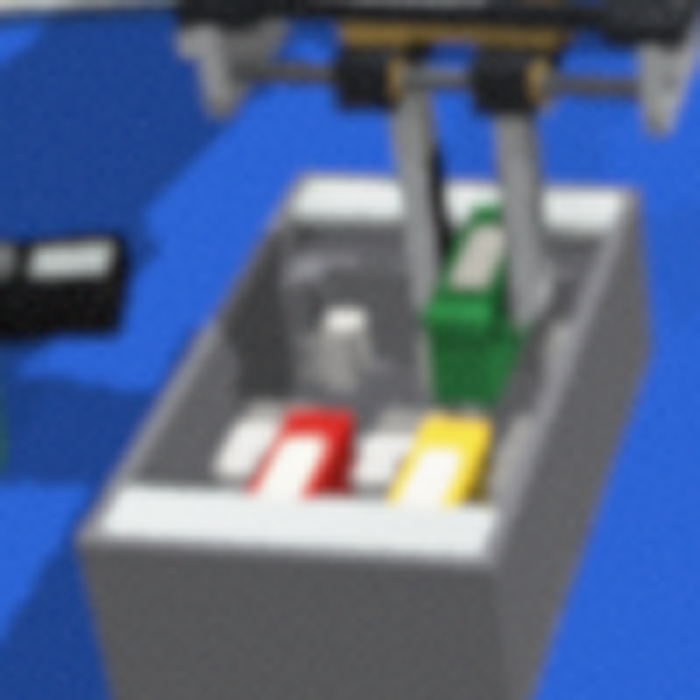

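View pics/t13.png

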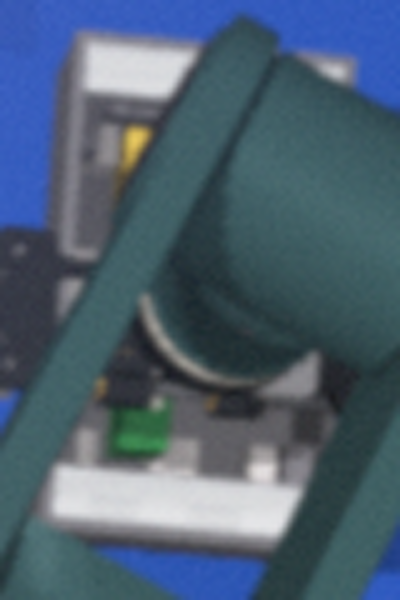

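```bash
python3 -m creep '[{"slide":[0,6,0],"roll":0,"grip":1},{"slide":[0,14,0],"roll":0,"grip":1},{"slide":[0,22,0],"roll":0,"grip":1},{"slide":[0,30,0],"roll":0,"grip":1},{"slide":[0,36,0],"roll":0,"grip":1},{"slide":[0,40,0],"roll":0,"grip":1},{"slide":[0,42,0],"roll":0,"grip":1},{"slide":[0,45,0],"roll":0,"grip":1},{"slide":[0,45,0],"roll":0,"grip":1}]'
```

```text
time: 27.5
tool_pos: [0.5185, -0.23, 0.0248]
ee_rot: [-1.569, -0.0, 1.483]
wrist_force: [-9.5, 5.0, 19.5]
width: 0.0241
```

```bash
python3 -m creep '[{"slide":[0,3,0],"roll":0,"grip":1},{"slide":[0,3,0],"roll":0,"grip":1},{"slide":[0,-3,0],"roll":0,"grip":0.64},{"slide":[0,-3,0],"roll":0,"grip":0.64},{"slide":[0,-3,0],"roll":0,"grip":0.64},{"slide":[0,-3,0],"roll":0,"grip":0.64},{"slide":[0,-20,0],"roll":0,"grip":0.64},{"slide":[0,-50,0],"roll":0,"grip":0.64},{"slide":[0,-80,0],"roll":0,"grip":0.64},{"slide":[0,-115,0],"roll":0,"grip":0.64},{"slide":[0,-140,0],"roll":0,"grip":0.64},{"slide":[0,-140,0],"roll":0,"grip":0.64}]'; python3 - <<'E'
from h import *
st();togo([.37,.317,.17],1.5708-.065)
E
```

```text
time: 28.5
tool_pos: [0.5222, -0.2319, 0.1666]
ee_rot: [-1.581, 0.005, 1.483]
wrist_force: [0.4, -1.0, 1.2]
width: 0.0337
t 28.50 [ 0.5222 -0.2319  0.1666] [-1.581  0.005  1.483] w 0.0337 F [ 0.4 -1.   1.2]
slide mm [533.4  -7.9 199.9] roll deg -1.3 (or +-180) j6 -2.00
```

```bash
python3 -m creep '[{"slide":[38,-5,14],"roll":-1.3,"grip":1},{"slide":[76,-8,28],"roll":-1.3,"grip":1},{"slide":[114,-8,42],"roll":-1.3,"grip":1},{"slide":[152,-8,57],"roll":-1.3,"grip":1},{"slide":[190,-8,71],"roll":-1.3,"grip":1},{"slide":[228,-8,85],"roll":-1.3,"grip":1},{"slide":[266,-8,100],"roll":-1.3,"grip":1},{"slide":[304,-8,114],"roll":-1.3,"grip":1},{"slide":[342,-8,128],"roll":-1.3,"grip":1},{"slide":[380,-8,142],"roll":-1.3,"grip":1},{"slide":[418,-8,157],"roll":-1.3,"grip":1},{"slide":[456,-8,171],"roll":-1.3,"grip":1},{"slide":[494,-8,185],"roll":-1.3,"grip":1},{"slide":[520,-8,195],"roll":-1.3,"grip":1},{"slide":[533,-8,200],"roll":-1.3,"grip":1},{"slide":[533,-8,200],"roll":-1.3,"grip":1},{"slide":[533,-8,200],"roll":-1.3,"grip":1}]'; python3 - <<'E'
from h import *
st();togo([.37,.317,.035],1.5708-.065)
T=crop('top','t14f',0,0,560,420,1);crop('top','t14',330,140,410,260,5,T);crop('scene','s14',130,160,230,260,7)
E
```

```text
time: 29.92
tool_pos: [0.3662, 0.3181, 0.1664]
ee_rot: [-1.568, 0.003, 1.507]
wrist_force: [-0.2, 0.4, 0.1]
width: 0.0003
t 29.92 [0.3662 0.3181 0.1664] [-1.568  0.003  1.507] w 0.0003 F [-0.2  0.4  0.1]
slide mm [ -0.5 131.4  -4.2] roll deg 0.1 (or +-180) j6 -0.91
```

View pics/t14f.png

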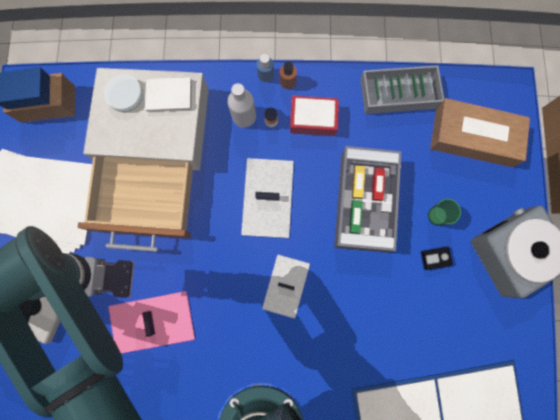

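View pics/t14.png

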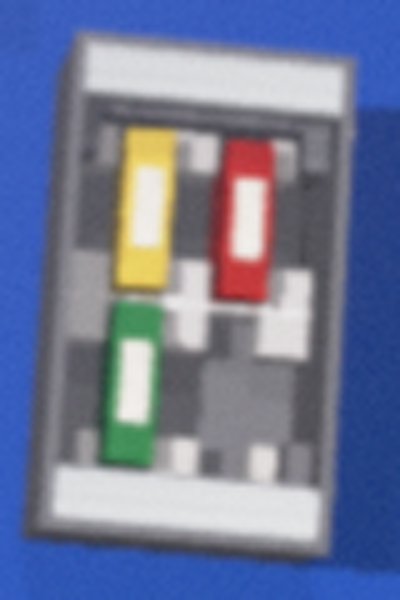

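View pics/s14.png

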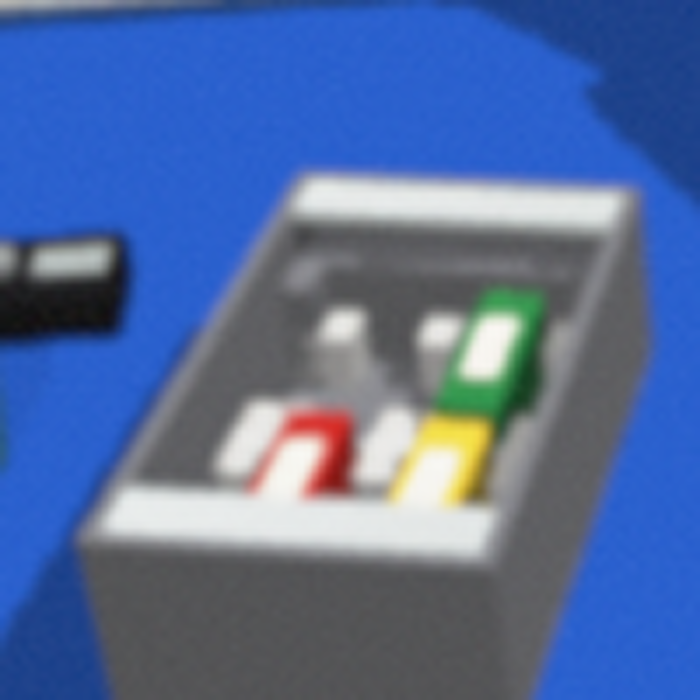

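```bash
python3 - <<'E'
from h import *
c=np.array([.5592,-.2582]);y=-.087;Rm=np.array([[np.cos(y),-np.sin(y)],[np.sin(y),np.cos(y)]])
f=lambda L,s,o:(np.array(L,float)+.5)/s-.5+o
t=f([(149,206),(249,219),(137,381)],5,[330,140])
p=plane('top',t,.05);print(p.round(4),(1000*(p[:,:2]-c)@Rm).round(1))
print('green tri',tri(f([(491,347)],7,[130,160]),t[2:]).round(4))
E
python3 -m creep '[{"slide":[0,30,0],"roll":0,"grip":1},{"slide":[0,60,0],"roll":0,"grip":1},{"slide":[0,90,0],"roll":0,"grip":1},{"slide":[0,120,0],"roll":0,"grip":1},{"slide":[0,131,0],"roll":0,"grip":1},{"slide":[0,131,0],"roll":0,"grip":1},{"slide":[0,131,0],"roll":0,"grip":1}]'
```

```text
[[ 0.6052 -0.2384  0.05  ]
 [ 0.5991 -0.2881  0.05  ]
 [ 0.5177 -0.2308  0.05  ]] [[ 44.1  23.8]
 [ 42.4 -26.3]
 [-43.8  23.7]]
green tri [[ 0.5175 -0.2301  0.0505  0.0012]]
time: 30.6
tool_pos: [0.3675, 0.3176, 0.0378]
ee_rot: [-1.571, 0.0, 1.504]
wrist_force: [-0.2, -0.1, -0.4]
width: 0.0005
```

```bash
python3 -m creep '[{"slide":[0,0,-20],"roll":0,"grip":1},{"slide":[0,0,-40],"roll":0,"grip":1},{"slide":[0,0,-52],"roll":0,"grip":1},{"slide":[0,0,-64],"roll":0,"grip":1},{"slide":[0,0,-76],"roll":0,"grip":1},{"slide":[0,0,-88],"roll":0,"grip":1},{"slide":[0,0,-100],"roll":0,"grip":1},{"slide":[0,0,-112],"roll":0,"grip":1},{"slide":[0,0,-124],"roll":0,"grip":1},{"slide":[0,0,-136],"roll":0,"grip":1},{"slide":[0,0,-148],"roll":0,"grip":1},{"slide":[0,0,-160],"roll":0,"grip":1},{"slide":[0,0,-172],"roll":0,"grip":1},{"slide":[0,0,-184],"roll":0,"grip":1},{"slide":[0,0,-196],"roll":0,"grip":1},{"slide":[0,0,-203],"roll":0,"grip":1},{"slide":[0,0,-206],"roll":0,"grip":1},{"slide":[0,0,-206],"roll":0,"grip":1}]'; python3 - <<'E'
from h import *
st();crop('top','t15',80,100,220,220,4)
E
```

```text
time: 32.1
tool_pos: [0.5734, 0.3044, 0.037]
ee_rot: [-1.571, 0.001, 1.505]
wrist_force: [-0.8, 0.0, -0.9]
width: 0.0006
t 32.10 [0.5734 0.3044 0.037 ] [-1.571e+00  1.000e-03  1.505e+00] w 0.0006 F [-0.8  0.  -0.9]
```

View pics/t15.png

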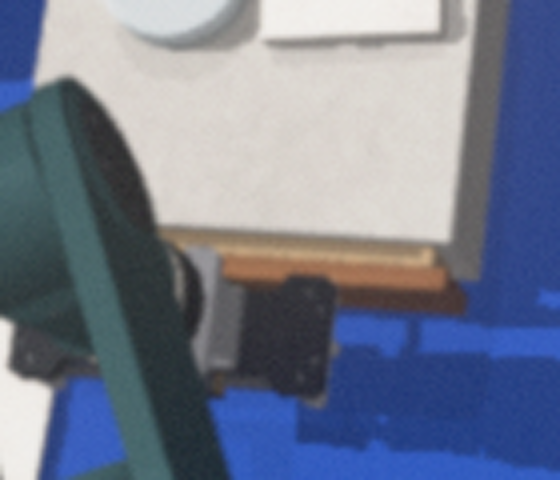

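Nearly shut, about 10 mm left; continue until the force rises.

```bash
python3 -m creep '[{"slide":[0,0,-4],"roll":0,"grip":1},{"slide":[0,0,-7],"roll":0,"grip":1},{"slide":[0,0,-10],"roll":0,"grip":1},{"slide":[0,0,-13],"roll":0,"grip":1},{"slide":[0,0,-13],"roll":0,"grip":1}]';python3 -m creep '[{"slide":[0,0,-3],"roll":0,"grip":1},{"slide":[0,0,-5],"roll":0,"grip":1},{"slide":[0,0,-5],"roll":0,"grip":1}]'
```

```text
time: 32.57
tool_pos: [0.5861, 0.3039, 0.0374]
ee_rot: [-1.572, 0.0, 1.505]
wrist_force: [-1.0, -0.5, 0.6]
width: 0.0003
time: 32.82
tool_pos: [0.5865, 0.3038, 0.0375]
ee_rot: [-1.562, 0.001, 1.506]
wrist_force: [-10.3, -0.5, 5.1]
width: 0.0007
```

```bash
python3 -m creep '[{"slide":[0,0,15],"roll":0,"grip":1},{"slide":[0,0,30],"roll":0,"grip":1},{"slide":[0,-40,40],"roll":0,"grip":0},{"slide":[0,-80,60],"roll":0,"grip":0},{"slide":[0,-115,80],"roll":0,"grip":0},{"slide":[0,-150,100],"roll":0,"grip":0},{"slide":[0,-170,130],"roll":0,"grip":0},{"slide":[0,-170,160],"roll":0,"grip":0},{"slide":[0,-170,190],"roll":0,"grip":0},{"slide":[0,-170,190],"roll":0,"grip":0}]'; python3 - <<'E'
from h import *
st();T=crop('top','t16f',0,0,560,420,1);crop('top','t16',235,145,300,245,6,T);S=crop('scene','s16',245,200,335,275,8)
E
```

```text
time: 33.65
tool_pos: [0.3974, 0.3168, 0.2095]
ee_rot: [-1.572, -0.002, 1.509]
wrist_force: [0.2, -0.1, 0.4]
width: 0.0504
t 33.65 [0.3974 0.3168 0.2095] [-1.572 -0.002  1.509] w 0.0504 F [ 0.2 -0.1  0.4]
```

View pics/t16f.png

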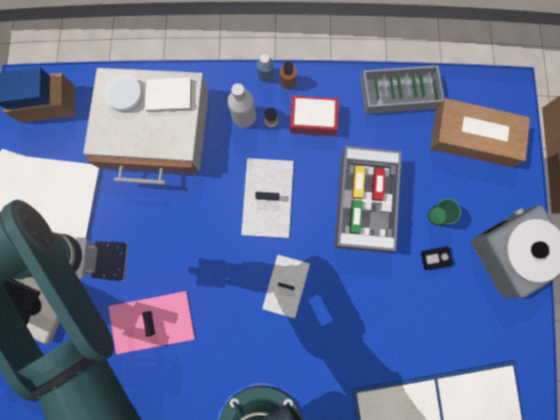

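View pics/t16.png

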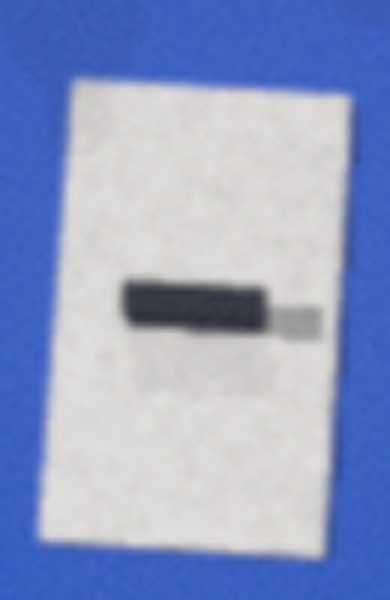

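View pics/s16.png

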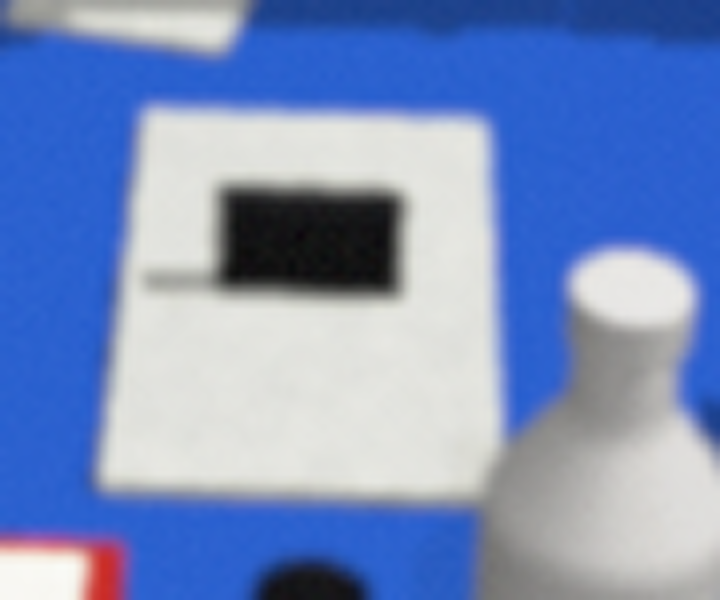

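```bash
python3 - <<'E'
from h import *
f=lambda L,s,o:(np.array(L,float)+.5)/s-.5+o
t=f([(74,80),(352,96),(326,556),(38,540)],6,[235,145]); P=plane('top',t,.005)
c=P.mean(0);d=(P[0]+P[1]-P[2]-P[3])/2;e=(P[0]+P[3]-P[1]-P[2])/2;print('centre',c,'L',np.linalg.norm(d),'W',np.linalg.norm(e),'yaw %.4f %.4f'%(np.arctan2(d[1],d[0]),np.arctan2(-e[0],e[1])))
s=f([(143,105),(490,118),(97,490)],8,[245,200]);print(tri(s,[t[2],t[3],t[1]]).round(4))
# rib top: top view corners; scene top edge corners (222,186),(400,195)
print('rib',tri(f([(222,190),(402,196)],8,[245,200]),f([(267,332),(125,324)],6,[235,145])).round(4), 'rib top ctr', plane('top',f([(195,307)],6,[235,145]),.041))
togo([*c[:2],.16],1.5708+np.arctan2(d[1],d[0]))
E
```

```text
centre [ 0.57096133 -0.00984934  0.005     ] L 0.19993377238200571 W 0.12101556714346792 yaw -0.0538 -0.0506
[[ 4.680e-01 -6.510e-02  6.800e-03  2.000e-04]
 [ 4.740e-01  5.640e-02  5.800e-03  6.000e-04]
 [ 6.683e-01 -7.570e-02  2.500e-03  4.000e-04]]
rib [[ 0.5585 -0.039   0.0343  0.0017]
 [ 0.5615  0.0194  0.0342  0.0006]] rib top ctr [[ 0.56751516 -0.01015201  0.041     ]]
slide mm [-314.7   48.6 -190.5] roll deg -0.6 (or +-180) j6 -0.95
```

```bash
python3 -m creep '[{"slide":[-35,0,-21],"roll":-0.6,"grip":0},{"slide":[-70,0,-42],"roll":-0.6,"grip":0},{"slide":[-105,0,-63],"roll":-0.6,"grip":0},{"slide":[-140,0,-84],"roll":-0.6,"grip":0},{"slide":[-175,0,-105],"roll":-0.6,"grip":0},{"slide":[-210,0,-126],"roll":-0.6,"grip":0},{"slide":[-245,0,-147],"roll":-0.6,"grip":0},{"slide":[-280,0,-168],"roll":-0.6,"grip":0},{"slide":[-315,20,-190],"roll":-0.6,"grip":0},{"slide":[-315,49,-190],"roll":-0.6,"grip":0},{"slide":[-315,49,-190],"roll":-0.6,"grip":0},{"slide":[-315,49,-190],"roll":-0.6,"grip":0}]'; python3 - <<'E'
from h import *
st();togo([.570,-.0098,.013],1.518);crop('scene','s17',220,120,340,270,5);crop('top','t17',220,130,340,260,5)
E
```

```text
time: 34.75
tool_pos: [0.5691, -0.0116, 0.1558]
ee_rot: [-1.565, -0.0, 1.514]
wrist_force: [-0.2, -0.2, 0.2]
width: 0.0941
t 34.75 [ 0.5691 -0.0116  0.1558] [-1.565 -0.     1.514] w 0.0941 F [-0.2 -0.2  0.2]
slide mm [  1.8 142.7  -1.7] roll deg -0.2 (or +-180) j6 -1.63
```

View pics/s17.png

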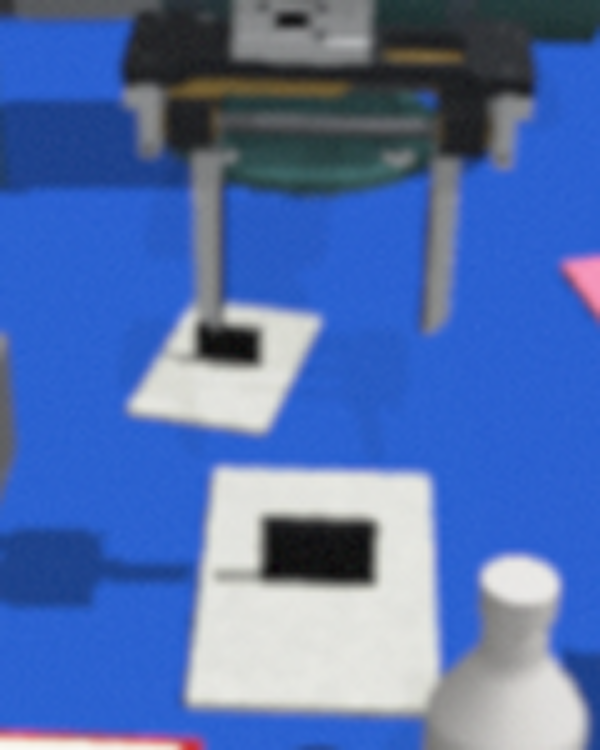

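View pics/t17.png

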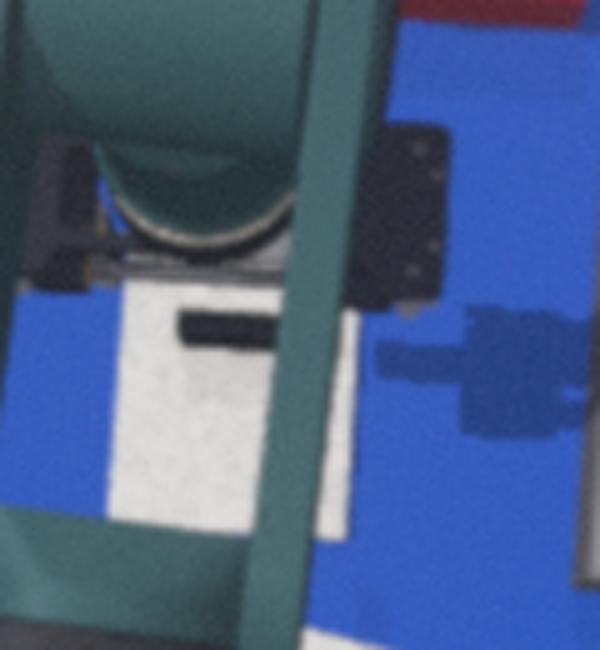

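```bash
python3 -m creep '[{"slide":[1,30,-1],"roll":0,"grip":0},{"slide":[1,60,-1],"roll":0,"grip":0},{"slide":[1,90,-1],"roll":0,"grip":0},{"slide":[1,120,-1],"roll":0,"grip":0},{"slide":[1,135,-1],"roll":0,"grip":0},{"slide":[1,140,-1],"roll":0,"grip":0},{"slide":[1,140,-1],"roll":0,"grip":0},{"slide":[1,140,-1],"roll":0,"grip":0}]'; python3 - <<'E'
from h import *
st();togo([.570,-.0098,.013],1.518)
E
python3 -m creep '[{"slide":[0,0,0],"roll":0,"grip":0.2},{"slide":[0,0,0],"roll":0,"grip":0.5},{"slide":[0,0,0],"roll":0,"grip":1},{"slide":[0,0,0],"roll":0,"grip":1},{"slide":[0,0,0],"roll":0,"grip":1},{"slide":[0,0,0],"roll":0,"grip":1}]'
python3 -m creep '[{"slide":[0,-10,0],"roll":0,"grip":1},{"slide":[0,-25,0],"roll":0,"grip":1},{"slide":[0,-40,0],"roll":0,"grip":1},{"slide":[0,-60,0],"roll":0,"grip":1},{"slide":[0,-60,0],"roll":0,"grip":1},{"slide":[0,-60,0],"roll":0,"grip":1}]'
python3 - <<'E'
from h import *
st();crop('scene','s18',220,120,340,270,5);crop('top','t18',220,130,340,260,5)
E
```

```text
time: 35.52
tool_pos: [0.5727, -0.0092, 0.021]
ee_rot: [-1.575, 0.0, 1.517]
wrist_force: [-0.0, 0.2, 0.6]
width: 0.0938
t 35.52 [ 0.5727 -0.0092  0.021 ] [-1.575  0.     1.517] w 0.0938 F [-0.   0.2  0.6]
slide mm [-0.7  8.   2.7] roll deg -0.0 (or +-180) j6 -1.63
time: 36.02
tool_pos: [0.5711, -0.0098, 0.0188]
ee_rot: [-1.571, -0.0, 1.516]
wrist_force: [0.3, 0.0, 1.4]
width: 0.0596
time: 36.52
tool_pos: [0.5719, -0.0099, 0.0799]
ee_rot: [-1.574, 0.0, 1.516]
wrist_force: [-0.2, -0.1, -1.6]
width: 0.0597
t 36.52 [ 0.5719 -0.0099  0.0799] [-1.574  0.     1.516] w 0.0597 F [-0.2 -0.1 -1.6]
```

View pics/s18.png

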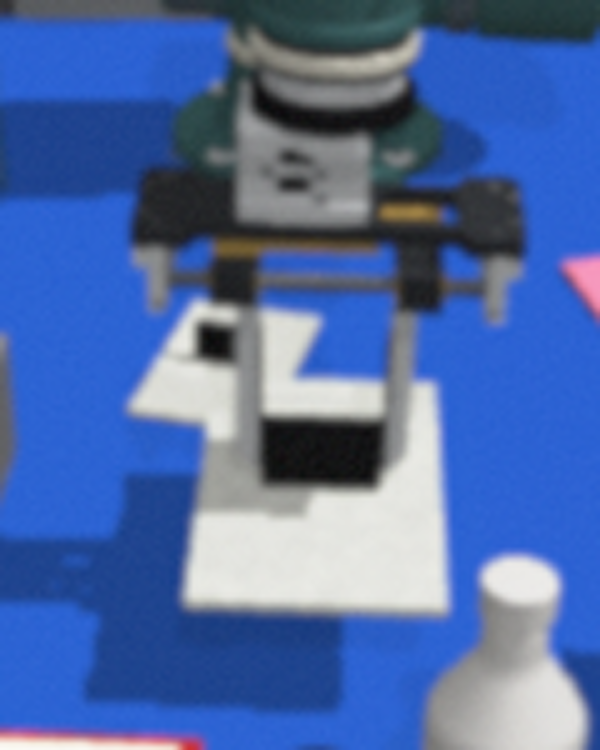

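View pics/t18.png

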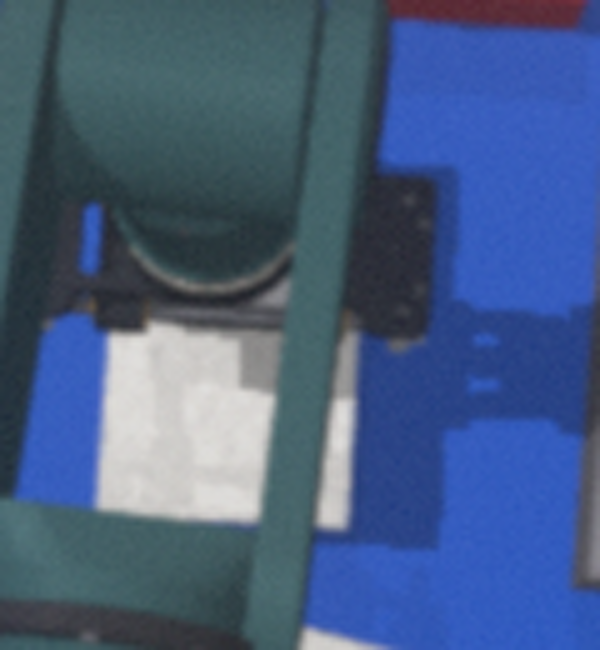

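```bash
python3 - <<'E'
from h import *
f=lambda L,s,o:(np.array(L,float)+.5)/s-.5+o
P=plane('scene',f([(183,610),(450,614)],5,[220,120]),.061);Q=plane('top',f([(97,512),(350,529)],5,[220,130]),.061)
print(P,Q,np.linalg.norm(P.mean(0)-Q.mean(0)),(P.mean(0)+Q.mean(0))/2)
for dx in(-.002,0,.002): pass
togo([.5592-.0165,-.259,.16],1.4838)
E
```

```text
[[ 0.66906986 -0.07609214  0.061     ]
 [ 0.67179135  0.04629059  0.061     ]] [[ 0.47478173  0.05543927  0.061     ]
 [ 0.46746881 -0.06608815  0.061     ]] 0.19953526413590034 [ 0.57077794 -0.01011261  0.061     ]
slide mm [-250.4  -82.7   13.8] roll deg 1.8 (or +-180) j6 -1.63
```

```bash
python3 -m creep '[{"slide":[0,-30,0],"roll":0,"grip":1},{"slide":[0,-60,4],"roll":0.5,"grip":1},{"slide":[-30,-82,6],"roll":1,"grip":1},{"slide":[-60,-82,10],"roll":1.8,"grip":1},{"slide":[-90,-82,12],"roll":1.8,"grip":1},{"slide":[-120,-82,12],"roll":1.8,"grip":1},{"slide":[-150,-82,12],"roll":1.8,"grip":1},{"slide":[-180,-82,12],"roll":1.8,"grip":1},{"slide":[-210,-82,12],"roll":1.8,"grip":1},{"slide":[-235,-82,12],"roll":1.8,"grip":1},{"slide":[-249,-82,12],"roll":1.8,"grip":1},{"slide":[-249,-82,12],"roll":1.8,"grip":1},{"slide":[-249,-82,12],"roll":1.8,"grip":1},{"slide":[-249,-82,12],"roll":1.8,"grip":1}]'; python3 - <<'E'
from h import *
st();togo([.5463,-.2578,.110],1.4838);crop('scene','s19',120,90,260,270,4);crop('top','t19',310,100,440,280,3.3)
E
```

```text
time: 37.78
tool_pos: [0.5453, -0.2562, 0.1598]
ee_rot: [-1.57, -0.002, 1.486]
wrist_force: [0.2, 0.9, -0.8]
width: 0.0598
t 37.78 [ 0.5453 -0.2562  0.1598] [-1.57  -0.002  1.486] w 0.0598 F [ 0.2  0.9 -0.8]
slide mm [-1.6 49.8 -1.2] roll deg 0.1 (or +-180) j6 -2.02
```

View pics/s19.png

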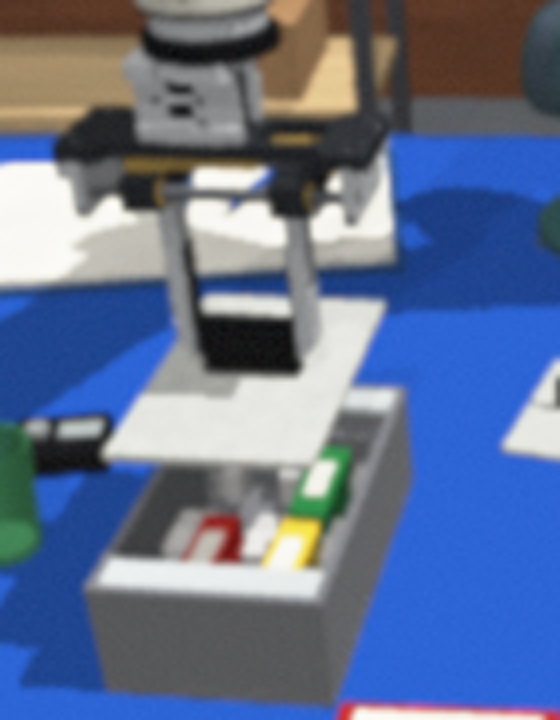

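View pics/t19.png

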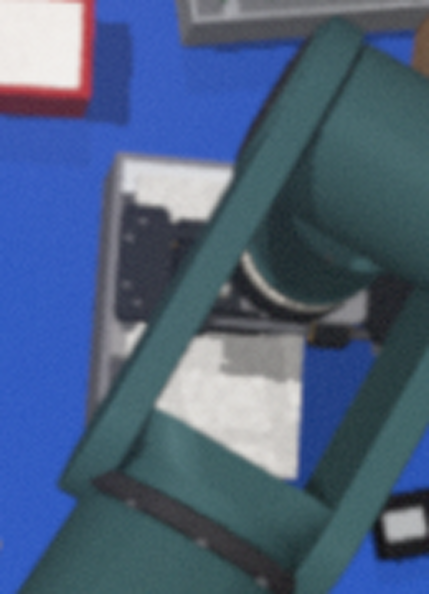

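```bash
python3 -m creep '[{"slide":[-1.6,15,-1],"roll":0,"grip":1},{"slide":[-1.6,30,-1],"roll":0,"grip":1},{"slide":[-1.6,42,-1],"roll":0,"grip":1},{"slide":[-1.6,50,-1],"roll":0,"grip":1},{"slide":[-1.6,50,-1],"roll":0,"grip":1},{"slide":[-1.6,50,-1],"roll":0,"grip":1}]'; python3 - <<'E'
from h import *
st();togo([.5463,-.2578,.0965],1.4838);crop('scene','s20',130,150,240,250,7);crop('top','t20',330,130,430,270,5)
E
```

```text
time: 38.38
tool_pos: [0.546, -0.2588, 0.1101]
ee_rot: [-1.57, -0.0, 1.485]
wrist_force: [-0.3, 0.1, -1.2]
width: 0.0596
t 38.38 [ 0.546  -0.2588  0.1101] [-1.57  -0.     1.485] w 0.0596 F [-0.3  0.1 -1.2]
slide mm [ 1.  13.6 -0.2] roll deg 0.1 (or +-180) j6 -2.02
```

View pics/s20.png

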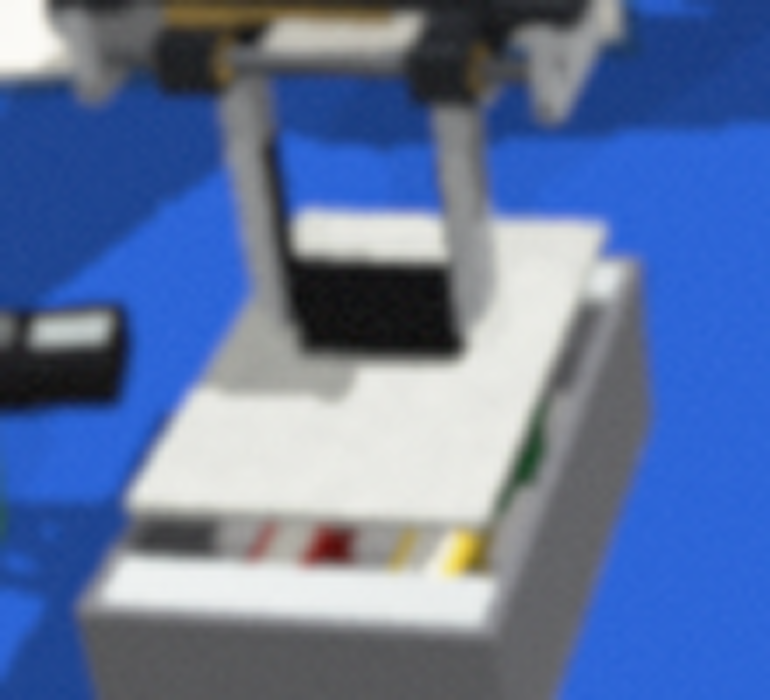

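View pics/t20.png

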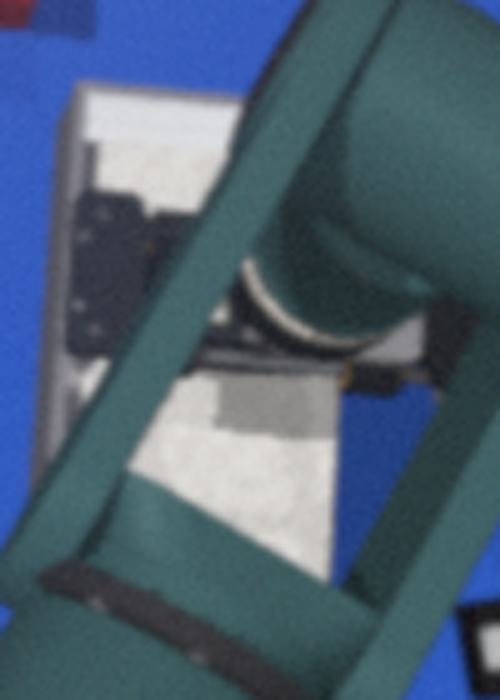

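```bash
cat >> h.py <<'E'
CC=np.array([.5592,-.259]);CY=-.087;CR=np.array([[np.cos(CY),-np.sin(CY)],[np.sin(CY),np.cos(CY)]])
incase=lambda P:np.c_[1000*(P[:,:2]-CC)@CR,1000*P[:,2]].round(1)
f=lambda L,s,o:(np.array(L,float)+.5)/s-.5+o
E
python3 - <<'E'
from h import *
print(incase(plane('scene',f([(128,512),(490,530)],7,[130,150]),.0913)))
print(incase(plane('scene',f([(120,548),(497,575)],7,[130,150]),.077)))
print('rim right outer', incase(plane('scene',f([(492,632),(640,262),(84,604)],7,[130,150]),.077)))
E
```

```text
[[ 85.  -62.   91.3]
 [ 83.8  60.4  91.3]]
[[ 86.  -67.   77. ]
 [ 89.   62.6  77. ]]
rim right outer [[ 119.2   68.2   77. ]
 [-119.3   69.8   77. ]
 [ 117.3  -67.8   77. ]]
```

```bash
python3 -m creep '[{"slide":[1,5,0],"roll":0,"grip":1},{"slide":[1,10,0],"roll":0,"grip":1},{"slide":[1,14,0],"roll":0,"grip":1},{"slide":[1,16,0],"roll":0,"grip":1},{"slide":[1,18,0],"roll":0,"grip":1},{"slide":[1,20,0],"roll":0,"grip":1},{"slide":[1,22,0],"roll":0,"grip":1},{"slide":[1,22,0],"roll":0,"grip":1}]'; python3 - <<'E'
from h import *
st();crop('scene','s21',130,150,240,250,7);crop('top','t21',330,130,430,270,5)
E
```

```text
time: 39.15
tool_pos: [0.5473, -0.2588, 0.0892]
ee_rot: [-1.574, 0.001, 1.485]
wrist_force: [3.4, 0.2, 2.9]
width: 0.0596
t 39.15 [ 0.5473 -0.2588  0.0892] [-1.574e+00  1.000e-03  1.485e+00] w 0.0596 F [3.4 0.2 2.9]
```

View pics/s21.png

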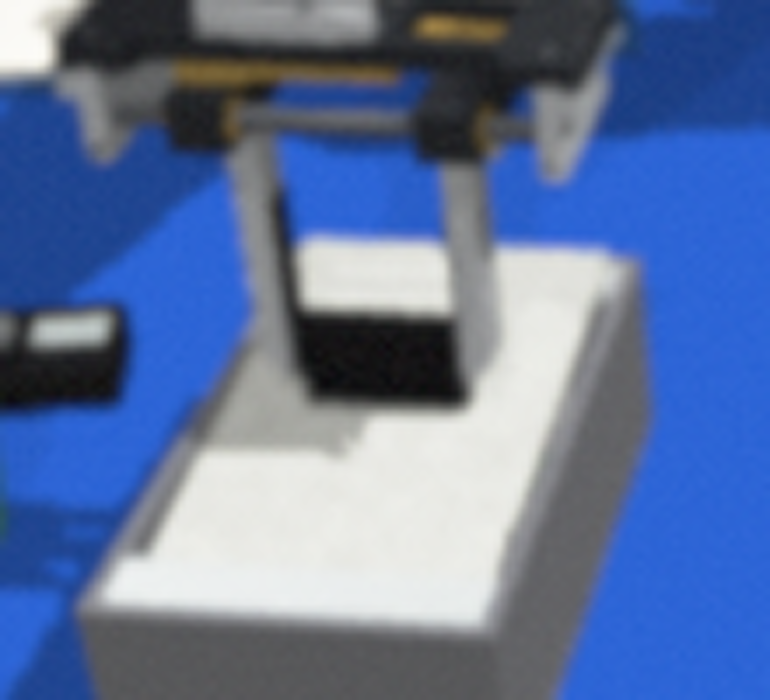

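```bash
python3 -m creep '[{"slide":[0,0,-3],"roll":0,"grip":1},{"slide":[0,0,-6],"roll":0,"grip":1},{"slide":[0,0,-9],"roll":0,"grip":1},{"slide":[0,0,-12],"roll":0,"grip":1},{"slide":[0,0,-12],"roll":0,"grip":1}]'; python3 - <<'E'
from h import *
st();crop('scene','s22',130,150,240,250,7);crop('top','t22',330,130,430,270,5)
E
```

```text
time: 39.67
tool_pos: [0.5584, -0.2594, 0.0877]
ee_rot: [-1.57, -0.0, 1.484]
wrist_force: [-0.1, -0.1, 0.3]
width: 0.0599
t 39.67 [ 0.5584 -0.2594  0.0877] [-1.57  -0.     1.484] w 0.0599 F [-0.1 -0.1  0.3]
```

View pics/s22.png

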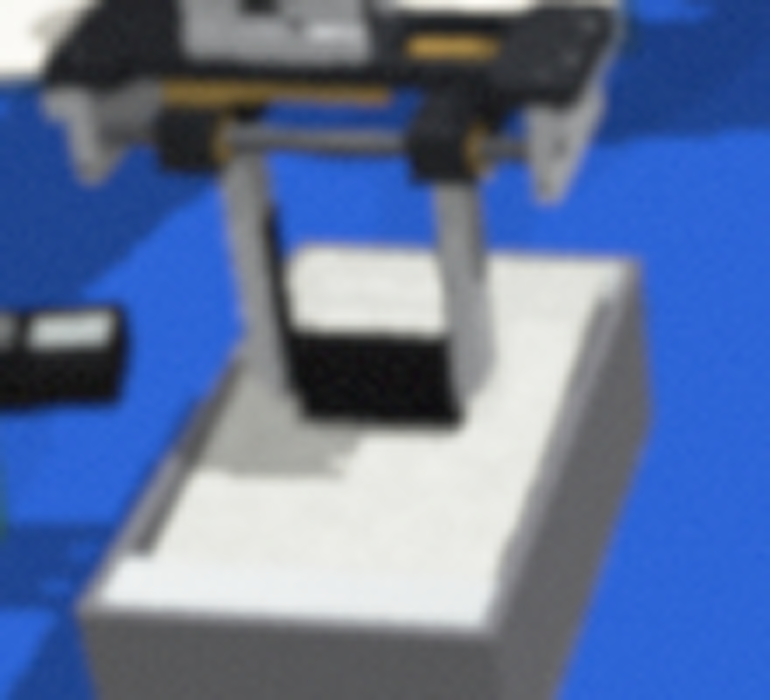

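View pics/t22.png

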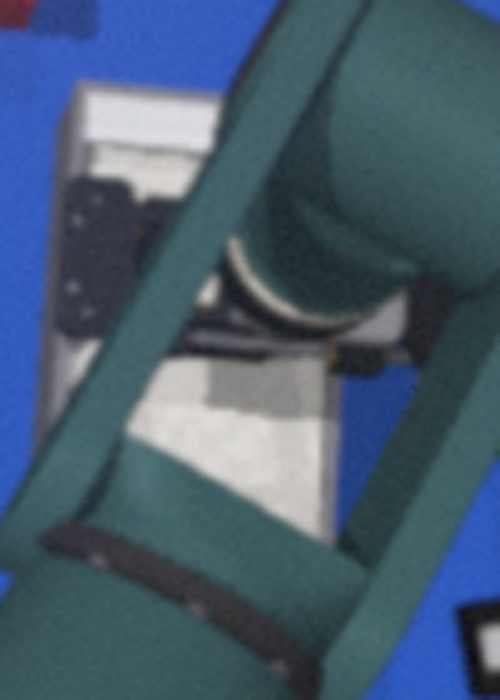

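```bash
python3 -m creep '[{"slide":[0,0,-4],"roll":0,"grip":1},{"slide":[0,0,-8],"roll":0,"grip":1},{"slide":[0,0,-12],"roll":0,"grip":1},{"slide":[0,0,-15],"roll":0,"grip":1},{"slide":[0,0,-15],"roll":0,"grip":1},{"slide":[0,0,-15],"roll":0,"grip":1}]'; python3 - <<'E'
from h import *
st();crop('scene','s23',130,150,240,250,7);crop('top','t23',330,130,430,270,5)
E
```

```text
time: 40.27
tool_pos: [0.5733, -0.2607, 0.0882]
ee_rot: [-1.57, -0.0, 1.485]
wrist_force: [0.5, -0.1, -2.1]
width: 0.0598
t 40.27 [ 0.5733 -0.2607  0.0882] [-1.57  -0.     1.485] w 0.0598 F [ 0.5 -0.1 -2.1]
```

View pics/s23.png

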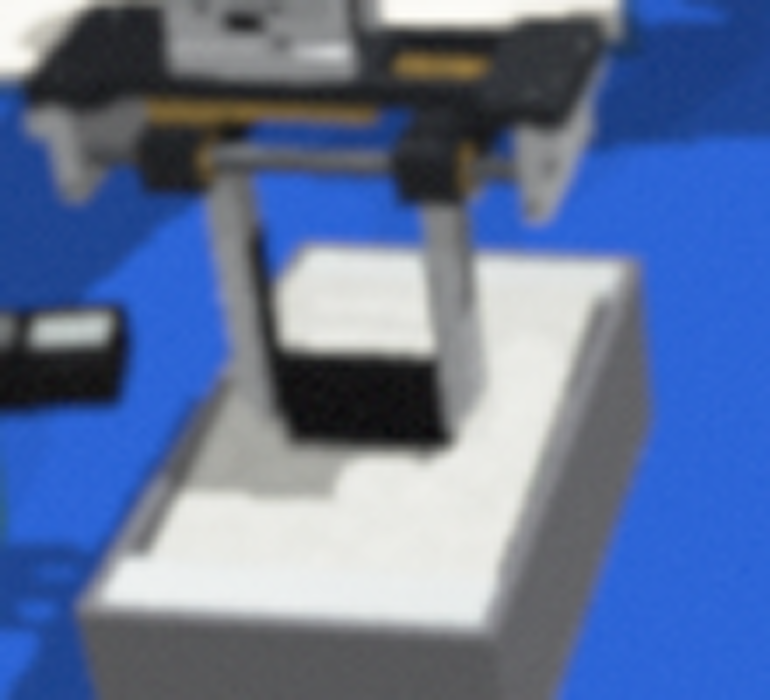

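View pics/t23.png

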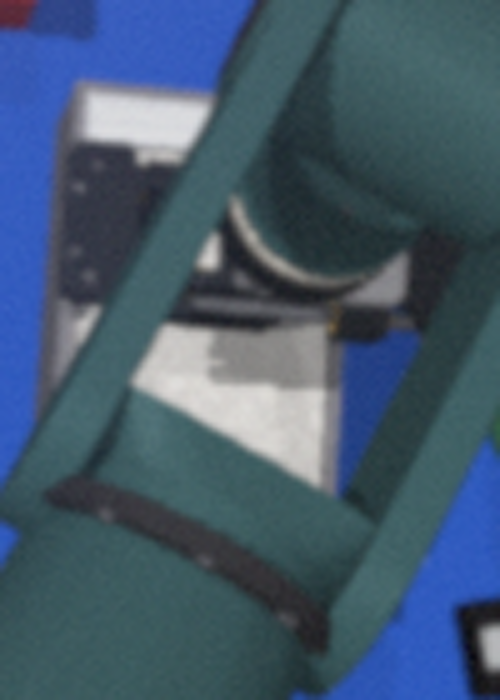

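```bash
python3 -m creep '[{"slide":[0,0,-1.5],"roll":0,"grip":1},{"slide":[0,2,-1.5],"roll":0,"grip":1},{"slide":[0,4,-1.5],"roll":0,"grip":1},{"slide":[0,6,-1.5],"roll":0,"grip":1},{"slide":[0,6,-1.5],"roll":0,"grip":1}]'; python3 - <<'E'
from h import *
st();crop('scene','s24',130,150,240,250,7)
E
```

```text
time: 40.78
tool_pos: [0.5745, -0.2609, 0.0824]
ee_rot: [-1.571, 0.0, 1.484]
wrist_force: [-0.9, 0.2, -0.1]
width: 0.0597
t 40.78 [ 0.5745 -0.2609  0.0824] [-1.571  0.     1.484] w 0.0597 F [-0.9  0.2 -0.1]
```

View pics/s24.png

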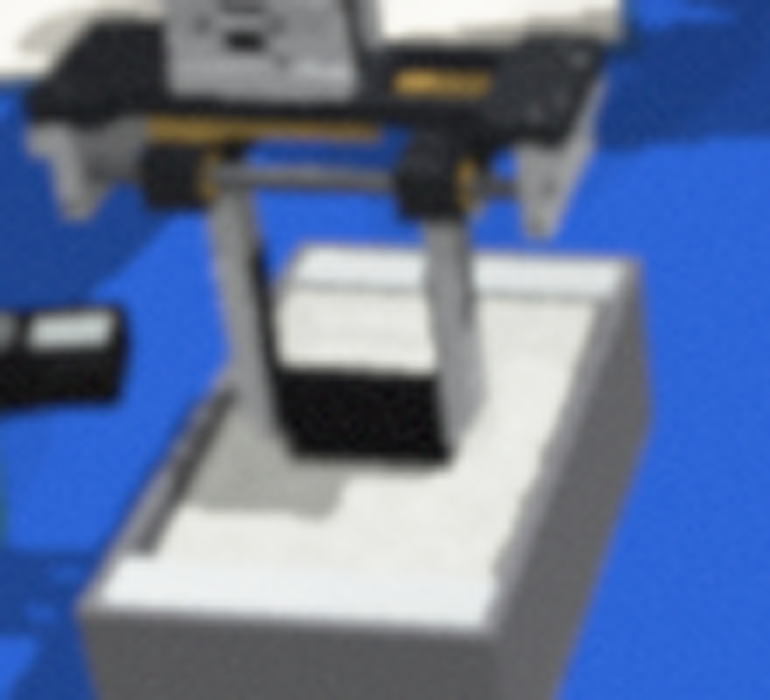

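```bash
python3 -m creep '[{"slide":[0,2,0],"roll":0,"grip":1},{"slide":[0,4,0],"roll":0,"grip":1},{"slide":[0,6,0],"roll":0,"grip":1},{"slide":[0,8,0],"roll":0,"grip":1},{"slide":[0,9,0],"roll":0,"grip":1},{"slide":[0,9,0],"roll":0,"grip":1}]'; python3 - <<'E'
from h import *
st()
E
```

```text
time: 41.33
tool_pos: [0.5747, -0.2611, 0.0745]
ee_rot: [-1.571, 0.001, 1.484]
wrist_force: [-2.1, -0.5, 5.4]
width: 0.0603
t 41.33 [ 0.5747 -0.2611  0.0745] [-1.571e+00  1.000e-03  1.484e+00] w 0.0603 F [-2.1 -0.5  5.4]
```

```bash
python3 - <<'E'
from h import *
togo([.5602,-.259,.0745],1.4838)
E
python3 -m creep '[{"slide":[0,-1,3],"roll":0,"grip":1},{"slide":[0,-1,6],"roll":0,"grip":1},{"slide":[0,-1,9],"roll":0,"grip":1},{"slide":[0,-1,12],"roll":0,"grip":1},{"slide":[0,-1,14.5],"roll":0,"grip":1},{"slide":[0,-1,14.5],"roll":0,"grip":1},{"slide":[0,-1,14.5],"roll":0,"grip":1}]'; python3 - <<'E'
from h import *
st();togo([.5602,-.259,.0745],1.4838);crop('scene','s25',130,150,240,250,7);crop('top','t25',330,130,430,270,5)
E
```

```text
slide mm [ 0.8 -0.  14.7] roll deg 0.0 (or +-180) j6 -2.00
time: 41.92
tool_pos: [0.5597, -0.2596, 0.0745]
ee_rot: [-1.57, 0.0, 1.484]
wrist_force: [-0.9, -0.2, 1.8]
width: 0.0601
t 41.92 [ 0.5597 -0.2596  0.0745] [-1.57   0.     1.484] w 0.0601 F [-0.9 -0.2  1.8]
slide mm [ 0.6 -0.  -0.5] roll deg 0.0 (or +-180) j6 -2.01
```

View pics/s25.png

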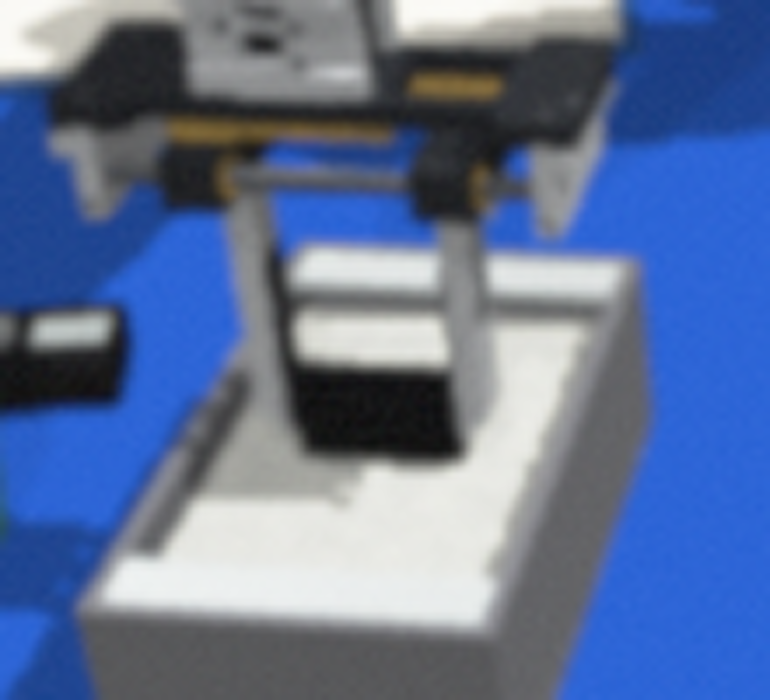

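View pics/t25.png

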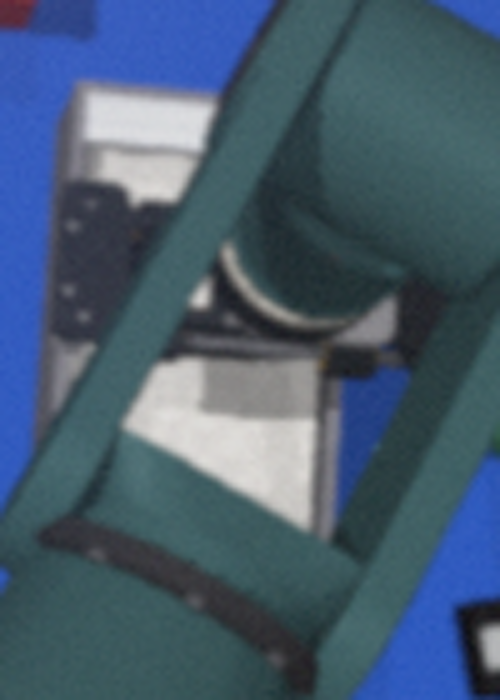

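```bash
python3 -m creep '[{"slide":[0,0,-0.5],"roll":0,"grip":1},{"slide":[0,0,-0.5],"roll":0,"grip":0},{"slide":[0,0,-0.5],"roll":0,"grip":0},{"slide":[0,0,-0.5],"roll":0,"grip":0},{"slide":[0,0,-0.5],"roll":0,"grip":0},{"slide":[0,0,-0.5],"roll":0,"grip":0},{"slide":[0,-20,0],"roll":0,"grip":0},{"slide":[0,-50,0],"roll":0,"grip":0},{"slide":[0,-85,0],"roll":0,"grip":0},{"slide":[0,-110,20],"roll":0,"grip":0},{"slide":[30,-110,50],"roll":0,"grip":0},{"slide":[60,-110,80],"roll":0,"grip":0},{"slide":[90,-110,110],"roll":0,"grip":0},{"slide":[120,-110,140],"roll":0,"grip":0},{"slide":[150,-110,170],"roll":0,"grip":0},{"slide":[180,-110,190],"roll":0,"grip":0},{"slide":[210,-110,200],"roll":0,"grip":0},{"slide":[240,-110,200],"roll":0,"grip":0},{"slide":[270,-110,200],"roll":0,"grip":0},{"slide":[300,-110,200],"roll":0,"grip":0}]'; python3 - <<'E'
from h import *
st();T=crop('top','t26f',0,0,560,420,1);crop('top','t26',330,140,410,260,5,T);crop('scene','s26',130,160,230,260,7)
E
```

```text
time: 43.68
tool_pos: [0.3864, 0.0579, 0.1849]
ee_rot: [-1.572, -0.0, 1.484]
wrist_force: [1.0, -0.0, 0.4]
width: 0.0942
t 43.68 [0.3864 0.0579 0.1849] [-1.572 -0.     1.484] w 0.0942 F [ 1.  -0.   0.4]
```

View pics/t26f.png

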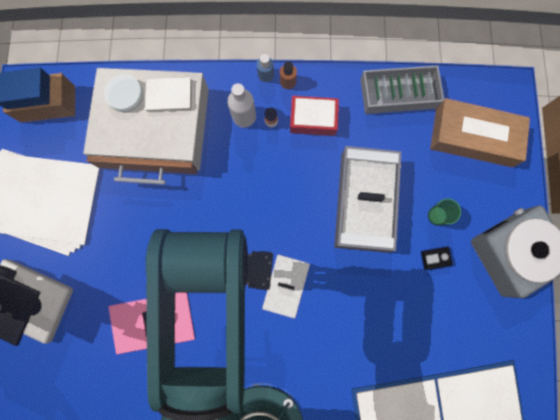

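View pics/t26.png

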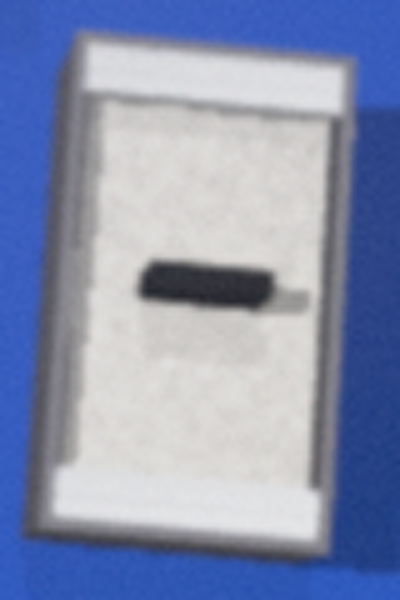

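View pics/s26.png

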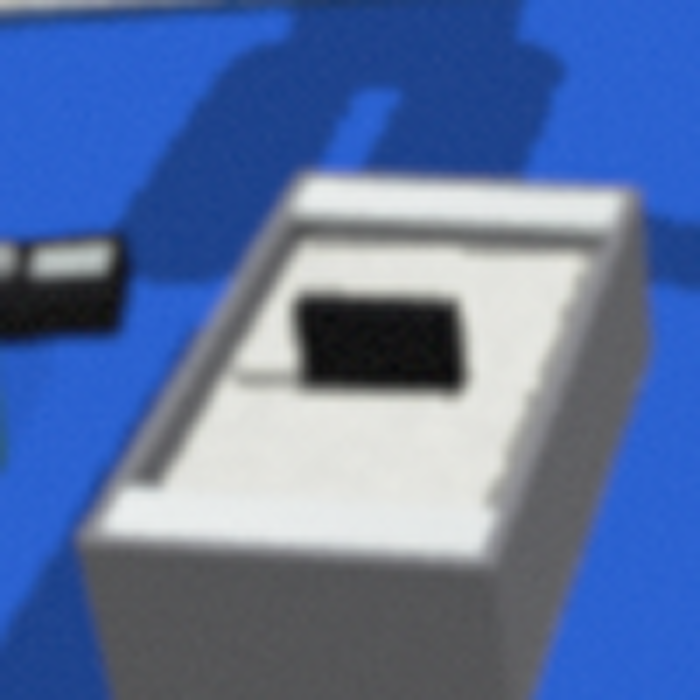

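```bash
python3 - <<'E'
from h import *
print('scene bottom +x edge (exp x=7)',incase(plane('scene',f([(303,386),(462,390)],7,[130,160]),.061)))
print('scene top +x edge (exp 7)',incase(plane('scene',f([(297,300),(458,300)],7,[130,160]),.097)))
print('top +x top edge (exp 7)',incase(plane('top',f([(152,262),(273,270)],5,[330,140]),.097)))
print('top -x bottom edge (exp -7)',incase(plane('top',f([(141,298),(262,307)],5,[330,140]),.061)))
print('tri top edge',tri(f([(297,300),(458,300)],7,[130,160]),f([(273,270),(152,262)],5,[330,140])).round(4))
# plate side edges at z=.061 in top view
P=plane('top',f([(98,98),(333,120),(75,465),(312,488)],5,[330,140]),.061);print('plate',incase(P))
print('lip inner edges', incase(plane('top',f([(88,93),(340,114),(57,466),(318,490)],5,[330,140]),.077)))
E
```

```text
scene bottom +x edge (exp x=7) [[  3.5 -31.1  61. ]
 [  0.7  27.   61. ]]
scene top +x edge (exp 7) [[  2.1 -28.7  97. ]
 [ -3.2  28.4  97. ]]
top +x top edge (exp 7) [[  5.9  28.7  97. ]
 [  7.6 -28.7  97. ]]
top -x bottom edge (exp -7) [[ -4.7  27.1  61. ]
 [ -3.5 -32.3  61. ]]
tri top edge [[ 0.5635 -0.287   0.1001  0.0012]
 [ 0.5665 -0.2293  0.1021  0.0013]]
plate [[ 93.4  55.1  61. ]
 [ 93.8 -62.1  61. ]
 [-89.1  53.2  61. ]
 [-89.6 -62.1  61. ]]
lip inner edges [[ 90.7  62.2  77. ]
 [ 92.5 -61.5  77. ]
 [-92.2  63.8  77. ]
 [-92.1 -61.1  77. ]]
```

```bash
python3 - <<'E'
from h import *
c=np.array([.5710,-.0098]);y=-.053;M=np.array([[np.cos(y),-np.sin(y)],[np.sin(y),np.cos(y)]])
g=lambda P:(1000*(P[:,:2]-c)@M).round(1)
print('table: scene bottom',g(plane('scene',f([(222,293),(398,296)],8,[245,200]),.005)),'top',g(plane('scene',f([(222,187),(402,194)],8,[245,200]),.041)))
print('topview upper',g(plane('top',f([(124,280),(266,287)],6,[235,145]),.041)),'lower',g(plane('top',f([(128,325),(266,332)],6,[235,145]),.005)))
im=snapshot('top');s=snapshot('scene')
# dark blob centroids now
for n,i,r in(('top',im,(352,185,390,208)),('scene',s,(168,198,200,220))):
    x0,y0,x1,y1=r;m=(i[y0:y1,x0:x1].max(2)<90).astype(np.uint8);k=cv2.connectedComponentsWithStats(m);j=1+np.argmax(k[2][1:,4]);print(n,k[3][j]+[x0,y0],k[2][j])
t0=cv2.cvtColor(cv2.imread('pics/top0.png'),cv2.COLOR_BGR2RGB);s0=cv2.cvtColor(cv2.imread('pics/scene0.png'),cv2.COLOR_BGR2RGB)
for n,i,r in(('top0',t0,(250,185,285,208)),('scene0',s0,(265,215,302,245))):
    x0,y0,x1,y1=r;m=(i[y0:y1,x0:x1].max(2)<90).astype(np.uint8);k=cv2.connectedComponentsWithStats(m);j=1+np.argmax(k[2][1:,4]);print(n,k[3][j]+[x0,y0],k[2][j])
E
```

```text
table: scene bottom [[  5.1 -28. ]
 [  3.5  28.8]] top [[ -3.2 -28.7]
 [ -2.6  28.6]]
topview upper [[  6.1  29.5]
 [  6.7 -29.3]] lower [[ -6.2  29.2]
 [ -5.7 -29.7]]
top [370.7251462  196.68421053] [  6   8  26   9 171]
scene [183.89530686 208.64620939] [  4   5  24  13 277]
top0 [267.18439716 195.88652482] [  6   8  23   7 141]
scene0 [282.99603175 229.57936508] [  7   9  23  12 252]
```

```bash
python3 - <<'E'
from h import *
a=tri([[283.0,229.58]],[[267.18,195.89]])[0];b=tri([[183.9,208.65]],[[370.73,196.68]])[0]
print(a.round(4),b.round(4),'dz',b[2]-a[2]); off=a[:3]-np.array([.571,-.0098,0]);print('panel centre est in case',incase((b[:3]-off)[None]))
crop('scene','s27',140,175,225,245,9);crop('top','t27',335,140,405,250,5.4)
E
```

```text
[ 0.5705 -0.0102  0.0232  0.001 ] [ 5.599e-01 -2.598e-01  7.940e-02  3.000e-04] dz 0.05616154928467748
panel centre est in case [[ 1.2 -0.3 56.2]]
```

View pics/s27.png

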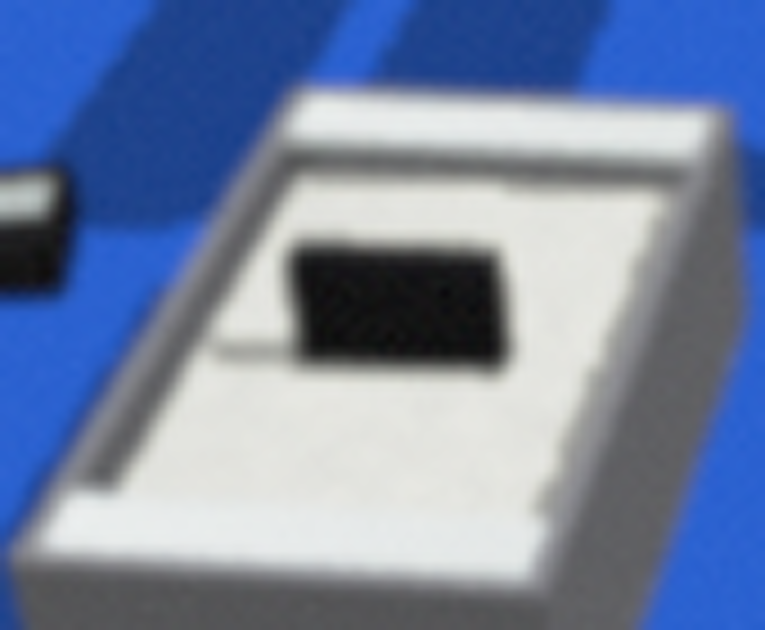

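```bash
python3 - <<'E'
from h import *
t0=cv2.cvtColor(cv2.imread('pics/top0.png'),cv2.COLOR_BGR2GRAY).astype(np.float32);t=cv2.cvtColor(snapshot('top'),cv2.COLOR_RGB2GRAY).astype(np.float32)
for n,(x0,y0,x1,y1) in {'handle':(105,166,175,190),'spray':(225,80,260,130),'oil':(262,105,282,130),'carton':(285,90,345,140),'beaker':(425,195,465,230),'counter':(415,242,458,275)}.items():
    print(n,'shift px',np.round(cv2.phaseCorrelate(t0[y0:y1,x0:x1],t[y0:y1,x0:x1]),2))
E
```

```text
Traceback (most recent call last):
ValueError: setting an array element with a sequence. The requested array has an inhomogeneous shape after 1 dimensions. The detected shape was (2,) + inhomogeneous part.
```

```bash
python3 - <<'E'
from h import *
t0=cv2.cvtColor(cv2.imread('pics/top0.png'),cv2.COLOR_BGR2GRAY).astype(np.float32);t=cv2.cvtColor(snapshot('top'),cv2.COLOR_RGB2GRAY).astype(np.float32)
for n,(x0,y0,x1,y1) in {'handle':(105,166,175,190),'spray':(225,80,260,130),'oil':(262,105,282,130),'carton':(285,90,345,140),'beaker':(425,195,465,230),'counter':(415,242,458,275)}.items():
    (a,b),r=cv2.phaseCorrelate(t0[y0:y1,x0:x1].copy(),t[y0:y1,x0:x1].copy()); print(n,'shift px %.2f %.2f r %.2f'%(a,b,r))
st()
E
```

```text
handle shift px 0.18 -0.81 r 0.91
spray shift px 0.01 0.03 r 1.00
oil shift px 0.12 0.38 r 1.01
carton shift px 0.01 0.08 r 1.00
beaker shift px -0.17 -0.12 r 0.97
counter shift px 0.46 0.19 r 0.94
t 44.08 [0.3869 0.0555 0.1844] [-1.571  0.     1.482] w 0.0942 F [-0.5  0.6 -0.3]
```

```bash
python3 -c "
from bench import ticket; print(ticket.close_job())"
```

```text
the job is handed in; nothing more can be done
None
```

The job is done and handed in at about 44 s of the 208 s. The hand-in reports no verdict, so the result below rests on my own checks.

**What I did**
- I pulled the drawer out to its stop. The arm had moved it 163.5 mm when it met about 13 N of resistance.
- The drawer held three boxes (red, yellow and green; no orange). I packed each into its own slot and pressed it to the floor with about 14–22 N.
- I pushed the empty drawer shut until resistance reached about 10 N.
- I gripped the large white panel by its rib and tilted it by pressing one end on the near lip. I slid the other end under the far lip, lowered it flat onto the ledges and centred it.

**Last checks**
- **Boxes:** checked before the panel covered them, all three were within about 2 mm of their slot centres. Green's top measured 50.5 mm high by two views; red and yellow were judged home from how deep they went when pressed.
- **Panel:** comparing both camera views with its position on the table put it 1.2 mm off centre lengthwise, 0.3 mm across and 56.2 mm high. Both ends show under the lips.
- **Drawer and bystanders:** the handle came back to within 1 pixel (about 2 mm) of where it started. The bottle, jar, carton, beaker and counter show less than 0.5 pixel of movement.

**One check disagreed:** reading the rib's edges by eye from single crops scattered by several millimetres between the views and could have suggested a slight tilt. I put this down to pixel blur, because the two-view measurement and the rib's unchanged outline both point to a flat panel. I saw no knock to the panel during the run.

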